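# Zero the bench comparator on its master bar, then gauge the part bar

### The job

Slide the master bar (the one with the flat upright fin) forward under the comparator's sprung plunger until the spring pin of the stop behind gives a little, without bottoming it, let go, and turn the dial's ring until its mark lines up with the needle. Then draw the master out, lay it flat on the rubber mat, and slide the other bar (the one with the round post) in the same way until the pin gives; let go and leave it there under the plunger. Go gently on the plunger and the pin, leave the ring as you zeroed it, and do not disturb the tape, the circuit board or the jar.

Things in the scene. Friction and masses are not known exactly. Their poses are not given: they have to be found in the camera images.
- comparator: Bench comparator, fixed. Origin: on the bench straight below the plunger. Its x points from the loading side (facing the robot) to the stop and column, z up. Dark steel base plate 110 mm wide, x = -210 to +130 mm; bars slide on its flat top, 20 mm above the origin. Two rails 8 mm high, 35 mm apart inside, guide a bar from x = -26 to +20 mm, flared wider out to x = -40 mm.
- head (a point): Centre of the underside of the round aluminium gauge head (52 mm diameter, 112 to 149 mm above the bench, the ring on top). An orange arm 24 mm wide, its top 132 mm above the bench, holds it from a column 112 mm towards the stop, 138 mm tall.
- plunger (a joint): Lift (m) of the sprung steel plunger under the head; 0 when it hangs free with its round 10 mm tip 9 mm above the base plate's top. Its axis passes through the comparator's origin. Its spring presses down with 4 to 5 N, its ball slides easily; the master lifts it about 4.5 mm, the part 6.5 mm. More than 25 N on it harms it.
- stop: Orange bracket on the base plate, 18 x 34 x 24 mm. Origin: centre of its underside, 83 mm past the plunger axis; axes as the comparator's. A brass sleeve in it holds the spring pin, which points to -x, 5 mm above the plate. The sleeve's setting varies and is not measured: the pin's free tip is 21 to 47 mm before this origin. Over 10 N on the pin harms it.
- pin_line (a point): Where the pin's free tip would be at the sleeve's foremost setting, 36 mm past the plunger axis, 5 mm above the plate; the true tip lies here or up to 26 mm farther along +x. A bar's nose meets the pin, 8 mm thick: it starts to give at 3 N and has 4 mm of travel, up to 3.6 N, then bottoms hard; 1 to 3 mm is right. Friction under the plunger then holds a bar that is let go.
- ring (a joint): Turn (rad) of the dial's black ring, clockwise seen from above, 0 when its mark points to the comparator's -x; travel -0.5 to 2.6. A disc of 56 mm diameter with a white face, 150 to 167 mm above the bench, on the plunger's axis. Grip it across its diameter some 163 mm above the bench. It turns with about 0.04 N m friction and stays where left.
- ring_mark (a point): The ring's steel mark, 10 by 4 mm, on its top near the rim, 22 mm from the axis; its own -x points outward from the axis.
- needle (a joint): Turn (rad) of the dial's black needle, clockwise from above as the ring's, 0 when it points to the comparator's -x. It turns 0.2 rad per mm of plunger lift, so it stands near 0.9 on the master. The ring is zeroed when joint ring equals joint needle.
- needle_tip (a point): Tip of the dial's black needle, 19 mm from the axis, just above the ring's face; its own -x points outward along the needle.
- master_center (a point): Master bar, aluminium, with a flat fin as handle; starts on the base plate in line with the rails, nose short of the plunger. 168 mm long (x), 30 wide (y), 14 thick, about 0.25 kg. This point: centre of the bar, half-way up, 7 mm above its underside. The +x end is the nose: end face 84 mm from here, 6 mm high; the top ramps up to full thickness over the first 27 mm.
- master_grip (a point): Where to grip the master's upright fin, 40 mm above the bar's underside and 66 mm behind its centre; axes as the bar's. The fin is 28 mm long (x), 14 mm wide (y), its top 55 mm above the underside.
- part_center (a point): Part bar, aluminium, like the master but with a round post as handle; starts on the mat's -y half. 168 mm long (x), 30 wide (y), 16 thick, about 0.25 kg. This point: centre of the bar, half-way up, 8 mm above its underside. The +x end is the nose: end face 84 mm from here, 6 mm high; the top ramps up to full thickness over the first 27 mm.
- part_grip (a point): Where to grip the part's upright round post, 40 mm above the bar's underside and 66 mm behind its centre; axes as the bar's. The post is 18 mm in diameter, its top 56 mm above the underside.
- mat: Grey rubber mat on the bench, fixed, 240 mm (x) by 200 mm (y), 4 mm thick. Origin: centre of its underside. Its +y half is free.
- tape: Bystander: roll of white tape lying flat, 68 mm across, 24 mm tall. Origin: centre of its underside.
- board: Bystander: green circuit board 60 by 90 mm, lying flat, 12 mm tall with its parts. Origin: centre of its underside.
- jar: Bystander: small jar 52 mm across, 70 mm tall. Origin: centre of its underside.

How it is judged (in metres and radians):
On the way, in this order (a step that is already met when the one before it is completed fails the run):
1. the master lifts the plunger and presses the stop's spring pin (over 1 N on it) (contact force between master and plunger above 1.5 N and contact force between master and stop above 1 N), for 0.2 s.
2. with the master still so seated and the robot off it and off the ring, the ring's mark is in line with the needle (within 0.12 rad) (all of step 1 and angle between the x axis of ring_mark and the x axis of needle_tip, either way round below 0.12 rad and contact force between each of ring, master and the fingers below 0.1 N), for 0.2 s.
3. the master lies flat on the mat, let go (x of master_center in the frame of mat between -0.06 and 0.06 m and y of master_center in the frame of mat between -0.085 and 0.085 m and z of master_center in the frame of mat below 0.016 m and angle between master_center's own z axis and vertical below 0.1 rad and contact force between master and the fingers below 0.1 N), for 0.2 s.
At the end, for the whole second after the job is handed in: The part bar lies flat, lifting the plunger (over 1.5 N) and pressing the spring pin (over 1 N); joint ring is 0.74 to 1.06; the master lies flat on the mat, its centre within 60 mm (x) and 85 mm (y) of the mat's centre; both bars at rest and let go (all of step 3 and contact force between part and plunger above 1.5 N and contact force between part and stop above 1 N and linear speed of each of part, master below 0.01 m/s and value of joint ring between 0.74 and 1.06 rad and angle between part_center's own z axis and vertical below 0.05 rad); the robot touches nothing.
It fails at once if more than 10 N on the stop (pin bottomed) (contact force between stop and anything else above 10 N).
It fails at once if more than 25 N on the plunger (contact force between plunger and anything else above 25 N).
It fails at once if the tape is pushed more than 15 mm (distance of tape from where it was at the start of the episode above 0.015 m).
It fails at once if the board is pushed more than 15 mm (distance of board from where it was at the start of the episode above 0.015 m).
It fails at once if the jar is pushed more than 15 mm (distance of jar from where it was at the start of the episode above 0.015 m).
It also fails if it takes over 72 s, if anything falls off the work surface, if the arm or the gripper's body presses on something with over 40 N, if the wrist force passes 120 N, or if a joint passes its speed limit or range.

### The arm

A 7-joint arm with a two-finger parallel gripper is mounted at the origin on the work surface. World frame = base frame: x ahead of the robot, y to its left, z up, the work surface at z = 0. Lengths are in mm, angles in rad, forces in N, time in s.
With the tool pointing down it reaches from about 400 to 875 mm from the base axis. Payload 4.4 kg.
Tool frame: the origin (TCP) lies midway between the tips of the shut fingers; the grasp point (between the pads) lies 19 mm behind it; z points along the fingers, y is the line along which they close (so a half turn about z gives the same grasp; the last joint's range is limited). The gripper opens to 85 mm and grips with 20 to 120 N. Pads are 22 mm wide; open, the fingers measure 114 mm over their backs; the gripper's body (76 mm by 85 mm) begins 54 mm behind the grasp point. The pads swing forward as they close: fully open they stand 13 mm farther back than shut.
Start: joints at [-1.393, 0.628, 0.038, 1.517, -0.027, 0.996, -0.02], TCP at [156.879, 630.798, 231.313] pointing down, gripper open.
Joint ranges: [-3.06, 3.06], [-0.37, 2.12], [-1.25, 1.32], [0.18, 2.47], [-1.1, 4.24], [0.23, 1.98], [-2.94, 2.94]. Speed limits (rad/s): [2.57, 2.57, 3.14, 3.14, 3.14, 3.14, 3.14].

### API

Orientations are given as [roll, pitch, yaw] about the fixed x, y, z axes, in that order (R = Rz(yaw) Ry(pitch) Rx(roll)).
In Python, from cell import ctrl gives the robot as it stands. The module is installed in compiled form; this text tells all that it offers.
- The arm moves only by the tool step_arm, never from a script. Its argument "commands" is one flat list of numbers, 7 for each row, row after row: the shift along the tool's x, y, z in cm, then the turn, a rotation vector about the tool's x, y, z in rad, then the opening, from 0 (shut) to 1 (fully open). A call has 1 to 10 rows; each row is the pose to reach, as a shift and turn from the pose commanded when the call began, along the tool's axes at that moment; what a row does not reach only later rows make up. A row lasts 1/10 s, in which the tool goes at most 50 mm and 8.59 degrees, less where a joint would pass 70% of its speed; a pose out of reach is approached as far as the arm can. A call with a gripper value outside its range is refused whole. The fingers move at their own pace and stop on an object; the grip force is fixed at half the most. Time passes only in rows, so rows that repeat a pose let the fingers close. It gives the time, the measured TCP pose, the force, the opening and the grip force at its end, in the units of the state.
- ctrl.read_state(): the state, without advancing time (a new reading comes with each control period).
- ctrl.get_image(name): name is "side" or "top" or "wrist"; returns a dict with "image" (480x640x3 uint8, red, green, blue), "range_z" (480x640 float32, mm along the optical axis (not along the pixel's ray), 0 where there is no reading), "vfov" (degrees; the focal length in pixels is half the picture's height over the tangent of half this angle, whatever the lens; pixels are square), "cx", "cy" (the principal point, pixels), "D" ([k1, k2, p1, p2, k3] as OpenCV has them; the pictures are not rectified), "world_to_cam" (4x4, takes a point from world to camera coordinates). Camera axes: x right, y down, z forward; pixel columns grow to the right and rows downward; lengths in mm; the calibration is good to about 2 mm. A picture is of the moment at which its call begins.
- ctrl.finish_job(): hands the job in; it is judged then, once.
The state is a dict: "clock": time; "qpos": joint angles; "qd": joint speeds; "tau": joint torques, N m; "eef_pos": TCP position; "tool_rot": TCP orientation; "force": force on the tool from outside, world axes, zero at the start; "torque": the same for the moment, N m; "width": finger opening in mm; "gripper_force": force on a finger pad.
Only numpy, scipy, OpenCV 4.12 (cv2) and the standard library are available. Lean on these libraries where they do the work, as an engineer would, in place of code of your own. Each camera call takes 0.05 s, during which the arm holds its last target. There are 200 camera calls.

## Working session

There is one attempt and no reset: what is moved stays moved. The work goes in short steps, Python scripts to look and compute and a tool call to move; the robot and the scene stay as the last step left them, time stands still between calls to the robot, and variables do not carry over. Pictures are saved under pics/ and viewed, at most 10 in all, crops included, and the job is handed in when it is done.

Besides the shell and the picture viewer there is one more tool, called in YAML: its name, and indented under it one key for each argument. step_arm: Moves the arm, as the interface text tells. Its arguments: {"type":"object","properties":{"commands":{"type":"array"}},"required":["commands"]}

```bash
mkdir -p pics; cat > h.py <<'E'
import numpy as np, cv2, json
from cell import ctrl
from scipy.spatial.transform import Rotation as R
def cam(n):
    d=ctrl.get_image(n); 
    f=d["image"].shape[0]/2/np.tan(np.radians(d["vfov"])/2)
    d["K"]=np.array([[f,0,d["cx"]],[0,f,d["cy"]],[0,0,1.]]); d["D"]=np.array(d["D"],float); d["T"]=np.array(d["world_to_cam"]); return d
def save(d,n): cv2.imwrite("pics/"+n,cv2.cvtColor(d["image"],cv2.COLOR_RGB2BGR))
def plane(d,px,z):
    "pixels -> world points on plane z"
    px=np.array(px,float).reshape(-1,1,2)
    u=cv2.undistortPoints(px,d["K"],d["D"]).reshape(-1,2)
    r=np.c_[u,np.ones(len(u))]@d["T"][:3,:3]
    c=-d["T"][:3,:3].T@d["T"][:3,3]
    return c+r*((z-c[2])/r[:,2])[:,None]
def pts(d,mask=None):
    "range pixels -> world points HxWx3"
    h,w=d["range_z"].shape
    g=np.stack(np.meshgrid(np.arange(w),np.arange(h)),-1).reshape(-1,1,2).astype(float)
    u=cv2.undistortPoints(g,d["K"],d["D"]).reshape(-1,2)
    z=d["range_z"].reshape(-1,1)
    P=(np.c_[u,np.ones(len(u))]*z-d["T"][:3,3])@d["T"][:3,:3]
    P[z[:,0]==0]=np.nan
    return P.reshape(h,w,3)
def proj(d,p):
    rv=cv2.Rodrigues(d["T"][:3,:3])[0]
    return cv2.projectPoints(np.array(p,float).reshape(-1,1,3),rv,d["T"][:3,3],d["K"],d["D"])[0].reshape(-1,2)
def st():
    s=ctrl.read_state(); print({k:np.round(s[k],3).tolist() for k in ("clock","qpos","eef_pos","tool_rot","force","width","gripper_force")}); return s
E
python3 - <<'E'
from h import *
s=st()
for n in("top","side"):
    d=cam(n); save(d,n+"0.png"); c=-d["T"][:3,:3].T@d["T"][:3,3]; print(n,c.round(),d["D"],d["K"][0,0],d["T"][:3,:3].round(2).tolist())
E
```

```text
{'clock': 0.0, 'qpos': [-1.393, 0.629, 0.038, 1.518, -0.027, 0.996, -0.02], 'eef_pos': [156.711, 630.162, 230.383], 'tool_rot': [-3.14, 0.0, 2.898], 'force': [-0.198, 0.354, -0.591], 'width': 85.189, 'gripper_force': 0.0}
top [ 451.   35. 1124.] [0.02978946 0.         0.         0.         0.        ] 575.2567756561023 [[0.02, -1.0, 0.02], [-0.99, -0.03, -0.15], [0.15, -0.02, -0.99]]
side [ 152. -621.  738.] [-0.08223188  0.          0.          0.          0.        ] 449.6349543147126 [[0.82, -0.57, 0.0], [-0.35, -0.51, -0.78], [0.45, 0.64, -0.62]]
```

View pics/top0.png

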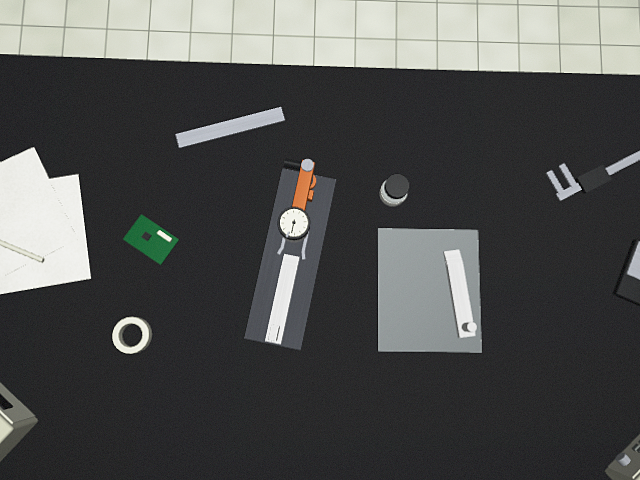

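View pics/side0.png

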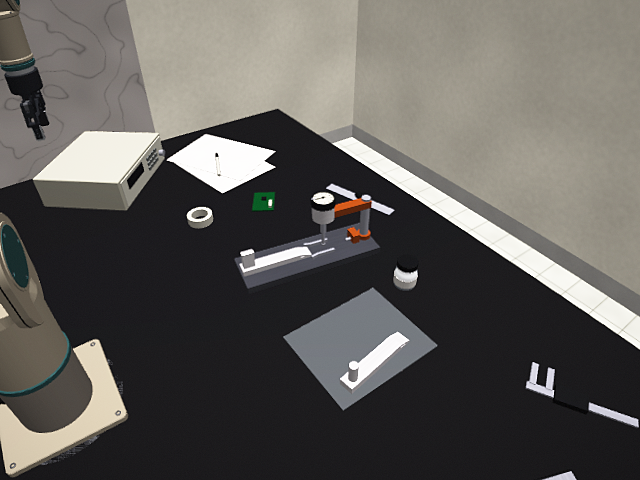

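The top view shows the comparator head at (293,222), the master at (285,300) with its fin end at about (272,335), and the part at (460,293) on the mat, its post at (469,327). The tape is at (132,335), the board at (151,239) and the jar at (395,190). In the side view the ring is at (322,200), the fin at (248,259) and the post at (353,371).

```bash
cat > m.py <<'E'
from h import *
d=cam("top"); P=pts(d); im=d["image"].astype(int); hsv=cv2.cvtColor(d["image"],cv2.COLOR_RGB2HSV)
print("range check bench z",np.nanmedian(P[400:440,200:380,2]).round(1),"mat z",np.nanmedian(P[300:340,390:440,2]).round(1),"plate z",np.nanmedian(P[300:330,302:308,2]).round(1))
def rect(name,m,z,box):
    M=np.zeros(m.shape,np.uint8); x0,y0,x1,y1=box; M[y0:y1,x0:x1]=m[y0:y1,x0:x1]
    cs,_=cv2.findContours(M,cv2.RETR_EXTERNAL,cv2.CHAIN_APPROX_NONE); c=max(cs,key=cv2.contourArea)
    w=plane(d,c.reshape(-1,2),z)[:,:2]; r=cv2.minAreaRect(w.astype(np.float32))
    b=cv2.boxPoints(r); e=[b[1]-b[0],b[2]-b[1]]; l=max(e,key=np.linalg.norm); l=l*np.sign(l[0])
    print(name,"c",np.round(r[0],1),"size",np.round(r[1],1),"yaw",np.degrees(np.arctan2(l[1],l[0])).round(2)); return r
v=hsv[...,2]; s=hsv[...,1]
white=((v>185)&(s<40)).astype(np.uint8)
rect("master",white,34,(255,250,305,350))
rect("part",white,20,(435,240,485,345))
print("mat v",v[320,400],"plate",im[320,305],"bench",im[400,300])
mat=((v>100)).astype(np.uint8); rect("mat",mat,4,(370,222,490,360))
plate=((v>48)).astype(np.uint8); rect("plate",plate,20,(235,160,340,355))
def zrect(name,lo,hi,box):
    x0,y0,x1,y1=box; Q=P[y0:y1,x0:x1].reshape(-1,3); Q=Q[(Q[:,2]>lo)&(Q[:,2]<hi)]
    r=cv2.minAreaRect(Q[:,:2].astype(np.float32)); print(name,len(Q),"z",np.median(Q[:,2]).round(1),"c",np.round(r[0],1),"mean",Q.mean(0).round(1),np.round(r[1],1),round(r[2],1))
zrect("fin",68,80,(255,310,300,355)); zrect("post",54,66,(450,310,490,345))
zrect("ring",155,175,(270,200,320,250)); zrect("column",130,146,(295,150,320,180))
zrect("tape",15,30,(105,310,160,360)); zrect("jar",60,80,(375,165,415,215)); zrect("board",5,16,(115,205,185,270)); zrect("plateR",15,24,(235,160,345,355))
E
python3 m.py
```

```text
range check bench z 0.4 mat z 4.5 plate z 20.4
master c [514.8  82.6] size [ 30.1 167.8] yaw -10.33
part c [ 534.2 -260.1] size [168.3  35.6] yaw 9.52
mat v 156 plate [88 88 96] bench [42 44 43]
mat c [ 540.7 -202.2] size [240.7 199.4] yaw 0.49
plate c [608.9  65.5] size [110.9 368.1] yaw -10.43
fin 123 z 75.9 c [450.9  94.2] mean [450.8  94.   75.6] [14.1 27.4] 80.0
post 88 z 60.0 c [ 468.7 -267.8] mean [ 468.9 -267.4   60. ] [18.2 16.2] 82.3
ring 859 z 167.9 c [635.3  61.9] mean [634.3  61.3 167.7] [55.7 54.1] 1.6
column 265 z 135.3 c [737.4  45.3] mean [738.2  43.7 135.6] [36.3 33.9] 1.2
tape 685 z 24.0 c [440.5 362.5] mean [440.1 361.8  23.7] [67.3 67.3] 21.9
jar 477 z 70.4 c [ 729.4 -128.1] mean [ 729.  -128.    70.3] [44.6 45.7] 88.4
board 750 z 6.4 c [629.8 346. ] mean [626.3 341.4   7.1] [126.8 131.7] 1.6
plateR 6435 z 20.5 c [596.6  68.7] mean [586.4  69.1  20.4] [110.2 340.2] 79.6
```

step_arm:
  commands: [-4.5, -4.5, 0, 0, 0, -0.063, 1, -8.3, -9, 0, 0, 0, -0.063, 1, -12.5, -13.5, 0.5, 0, 0, -0.063, 1, -16.6, -18, 1, 0, 0, -0.063, 1, -20.8, -22.5, 2, 0, 0, -0.063, 1, -25, -27, 3, 0, 0, -0.063, 1, -29, -31.5, 3, 0, 0, -0.063, 1, -33.2, -36, 3, 0, 0, -0.063, 1, -37.3, -40.4, 3, 0, 0, -0.063, 1, -41.5, -44.9, 3, 0, 0, -0.063, 1]

```text
clock: 1.15
eef_pos: [397.2, 191.8, 203.1]
tool_rot: [3.142, -0.0, 2.961]
force: [1.4, -0.5, 0.7]
width: 85.1
gripper_force: 0.0
```

```bash
cat >> h.py <<'E'
def go(x,y,z,yaw,s=None):
    s=s or ctrl.read_state(); p=np.array(s["eef_pos"]); Rt=R.from_euler("xyz",s["tool_rot"])
    t=Rt.inv().apply(np.array([x,y,z])-p)/10; rv=(Rt.inv()*R.from_euler("xyz",[np.pi,0,yaw])).as_rotvec()
    print("shift cm",t.round(2),"rot",rv.round(3))
E
python3 -c "
from h import *
st(); go(451,94.2,41,2.961)"
```

```text
{'clock': 1.15, 'qpos': [-0.542, 0.379, 0.038, 2.106, -0.023, 0.656, 0.902], 'eef_pos': [397.241, 191.838, 203.084], 'tool_rot': [3.142, -0.0, 2.961], 'force': [1.377, -0.459, 0.661], 'width': 85.097, 'gripper_force': 0.0}
shift cm [-7.04 -8.64 16.21] rot [ 0. -0.  0.]
```

step_arm:
  commands: [-3.5, -4.3, 3, 0, 0, 0, 1, -7, -8.6, 6, 0, 0, 0, 1, -7, -8.6, 9, 0, 0, 0, 1, -7, -8.6, 9, 0, 0, 0, 1, -7, -8.6, 9, 0, 0, 0, 1]

```text
clock: 1.65
eef_pos: [449.2, 96.3, 112.4]
tool_rot: [-3.141, -0.003, 2.96]
force: [-0.5, 0.1, 0.3]
width: 85.5
gripper_force: 0.0
```

```bash
python3 -c "
from h import *
st(); go(451,94.2,41,2.961)
d=cam('wrist'); save(d,'w0.png'); print(d['T'].round(2).tolist(), d['K'][0,0])
print(proj(d,[[450.9,94.2,75],[635.5,61.7,167]]))"
```

```text
{'clock': 1.65, 'qpos': [-0.288, 0.564, 0.023, 2.144, -0.03, 0.437, 1.148], 'eef_pos': [449.224, 96.296, 112.399], 'tool_rot': [-3.141, -0.003, 2.96], 'force': [-0.484, 0.075, 0.325], 'width': 85.526, 'gripper_force': 0.0}
shift cm [-0.23 -0.17  7.14] rot [-0.001 -0.003 -0.001]
[[0.18, 0.98, -0.0, -175.6], [0.95, -0.18, 0.26, -413.02], [0.26, -0.05, -0.97, 152.77], [0.0, 0.0, 0.0, 1.0]] 382.59142702778416
[[318.61910625 277.30664825]
 [321.79009185 826.96517229]]
```

View pics/w0.png

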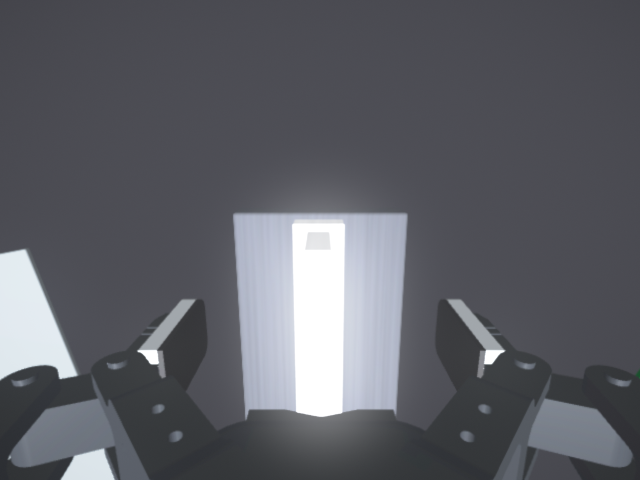

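The wrist view shows the fin's back face at (318,240), midway between the fingers at (205) and (437), so I can descend straight onto it.

step_arm:
  commands: [-0.2, -0.2, 3, 0, 0, 0, 1, -0.2, -0.2, 6, 0, 0, 0, 1, -0.2, -0.2, 7.1, 0, 0, 0, 1, -0.2, -0.2, 7.1, 0, 0, 0, 1, -0.2, -0.2, 7.1, 0, 0, 0, 0, -0.2, -0.2, 7.1, 0, 0, 0, 0, -0.2, -0.2, 7.1, 0, 0, 0, 0, -0.2, -0.2, 7.1, 0, 0, 0, 0, -0.2, -0.2, 7.1, 0, 0, 0, 0, -0.2, -0.2, 7.1, 0, 0, 0, 0]

```text
clock: 2.7
eef_pos: [452.0, 94.2, 42.6]
tool_rot: [3.141, 0.001, 2.96]
force: [-1.3, -0.4, 6.5]
width: 13.1
gripper_force: 59.1
```

```bash
python3 -c "
from h import *
st()"
```

```text
{'clock': 2.7, 'qpos': [-0.275, 0.706, 0.013, 2.177, -0.032, 0.258, 1.155], 'eef_pos': [451.992, 94.176, 42.643], 'tool_rot': [3.141, 0.001, 2.96], 'force': [-1.326, -0.366, 6.455], 'width': 13.106, 'gripper_force': 59.118}
```

step_arm:
  commands: [0, 0, -0.05, 0, 0, 0, 0, -1, 0, -0.05, 0, 0, 0, 0, -2, 0, -0.05, 0, 0, 0, 0, -3, 0, -0.05, 0, 0, 0, 0, -3.8, 0, -0.05, 0, 0, 0, 0, -3.8, 0, -0.05, 0, 0, 0, 0]

```text
clock: 3.3
eef_pos: [490.9, 87.0, 42.7]
tool_rot: [3.141, 0.002, 2.96]
force: [1.9, 0.0, 2.7]
width: 13.4
gripper_force: 59.0
```

step_arm:
  commands: [-0.6, 0, 0, 0, 0, 0, 0, -1.2, 0, 0, 0, 0, 0, 0, -1.8, 0, 0, 0, 0, 0, 0, -2.4, 0, 0, 0, 0, 0, 0, -3, 0, 0, 0, 0, 0, 0, -3, 0, 0, 0, 0, 0, 0]

```text
clock: 3.9
eef_pos: [511.6, 82.6, 42.5]
tool_rot: [-3.139, -0.013, 2.962]
force: [-12.4, 3.3, 15.5]
width: 13.3
gripper_force: 61.2
```

```bash
python3 -c "
from h import *
st(); d=cam('side'); st(); im=d['image'][175:285,225:385]; cv2.imwrite('pics/s1.png',cv2.cvtColor(cv2.resize(im,None,fx=5,fy=5,interpolation=2),cv2.COLOR_RGB2BGR))"
```

```text
{'clock': 3.9, 'qpos': [-0.216, 0.746, 0.006, 2.013, -0.017, 0.396, 1.195], 'eef_pos': [511.635, 82.616, 42.547], 'tool_rot': [-3.139, -0.013, 2.962], 'force': [-12.36, 3.319, 15.476], 'width': 13.273, 'gripper_force': 61.22}
{'clock': 3.95, 'qpos': [-0.216, 0.746, 0.006, 2.013, -0.017, 0.395, 1.195], 'eef_pos': [511.875, 82.582, 42.563], 'tool_rot': [-3.139, -0.012, 2.962], 'force': [-13.039, 2.352, 15.789], 'width': 13.207, 'gripper_force': 61.214}
```

View pics/s1.png

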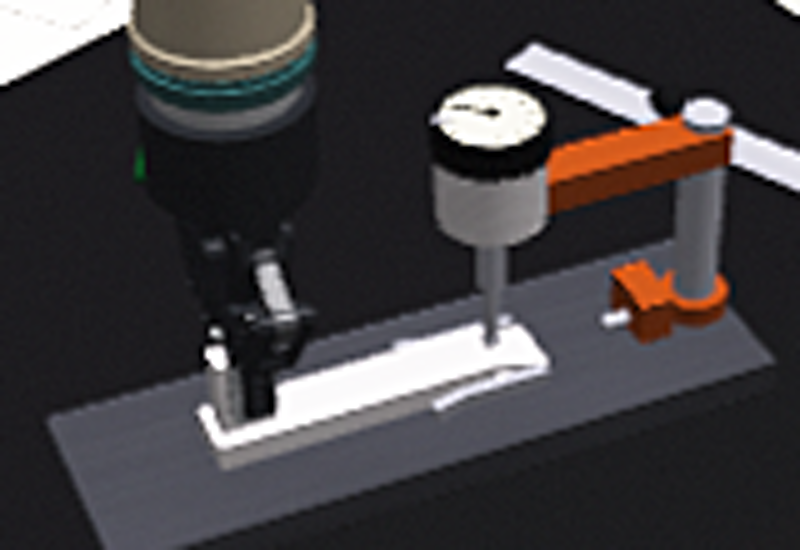

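The crop shows the plunger at (490,340) already on the bar, the nose at (545,360), and the pin still clear at (615,318). The tool is pushing down 15 N, so I relieve that before going on.

step_arm:
  commands: [0, 0, -0.15, 0, 0, 0, 0, 0, 0, -0.15, 0, 0, 0, 0]

```text
clock: 4.15
eef_pos: [515.1, 82.0, 43.1]
tool_rot: [-3.14, -0.007, 2.961]
force: [-3.6, 0.9, -4.2]
width: 13.2
gripper_force: 58.3
```

```bash
python3 -c "
from h import *
s=st(); print(s['torque'])"
```

```text
{'clock': 4.15, 'qpos': [-0.216, 0.746, 0.008, 2.01, -0.016, 0.393, 1.195], 'eef_pos': [515.092, 81.953, 43.135], 'tool_rot': [-3.14, -0.007, 2.961], 'force': [-3.649, 0.88, -4.171], 'width': 13.2, 'gripper_force': 58.347}
[ 0.267585    1.08711285 -0.00371396]
```

step_arm:
  commands: [0, 0, 0.01, 0, 0, 0, 0, 0, 0, 0.01, 0, 0, 0, 0]

```text
clock: 4.35
eef_pos: [517.8, 81.7, 43.3]
tool_rot: [-3.141, -0.002, 2.961]
force: [-1.9, -0.3, -6.2]
width: 13.2
gripper_force: 58.4
```

step_arm:
  commands: [-0.2, 0, 0, 0, 0, 0, 0, -0.4, 0, 0, 0, 0, 0, 0, -0.4, 0, 0, 0, 0, 0, 0]

```text
clock: 4.65
eef_pos: [523.7, 80.9, 43.9]
tool_rot: [3.141, 0.002, 2.96]
force: [-0.4, -0.8, -6.2]
width: 13.0
gripper_force: 58.4
```

```bash
python3 -c "
from h import *
s=st(); print(s['torque'])"
```

```text
{'clock': 4.65, 'qpos': [-0.212, 0.748, 0.009, 1.995, -0.015, 0.397, 1.197], 'eef_pos': [523.726, 80.891, 43.943], 'tool_rot': [3.141, 0.002, 2.96], 'force': [-0.391, -0.77, -6.207], 'width': 12.979, 'gripper_force': 58.361}
[ 0.05959006  0.65788548 -0.09256259]
```

step_arm:
  commands: [0, 0, 0.08, 0, 0, 0, 0, 0, 0, 0.08, 0, 0, 0, 0, 0, 0, 0.08, 0, 0, 0, 0]

```text
clock: 4.95
eef_pos: [523.7, 81.0, 43.5]
tool_rot: [3.141, 0.002, 2.96]
force: [0.6, -0.9, -6.3]
width: 13.2
gripper_force: 58.4
```

```bash
python3 -c "
from h import *
s=st(); d=cam('side')
O=np.array([635.7,61.7]);u=np.array([.9837,-.1797])
for px in [(225+603/5,175+322/5),(225+612/5,175+314/5)]:
  w=plane(d,[px],25)[0]; r=w[:2]-O; print('pin',w.round(1),'along',(r@u).round(1),'lat',(r@[.1797,.9837]).round(1))
im=d['image'][195:275,265:375]; cv2.imwrite('pics/s2.png',cv2.cvtColor(cv2.resize(im,None,fx=7,fy=7,interpolation=2),cv2.COLOR_RGB2BGR))
"
```

```text
{'clock': 4.95, 'qpos': [-0.213, 0.749, 0.009, 1.996, -0.015, 0.395, 1.197], 'eef_pos': [523.688, 80.969, 43.464], 'tool_rot': [3.141, 0.002, 2.96], 'force': [0.581, -0.889, -6.344], 'width': 13.21, 'gripper_force': 58.38}
pin [698.   52.2  25. ] along 63.0 lat 1.9
pin [705.5  54.7  25. ] along 69.9 lat 5.6
```

View pics/s2.png

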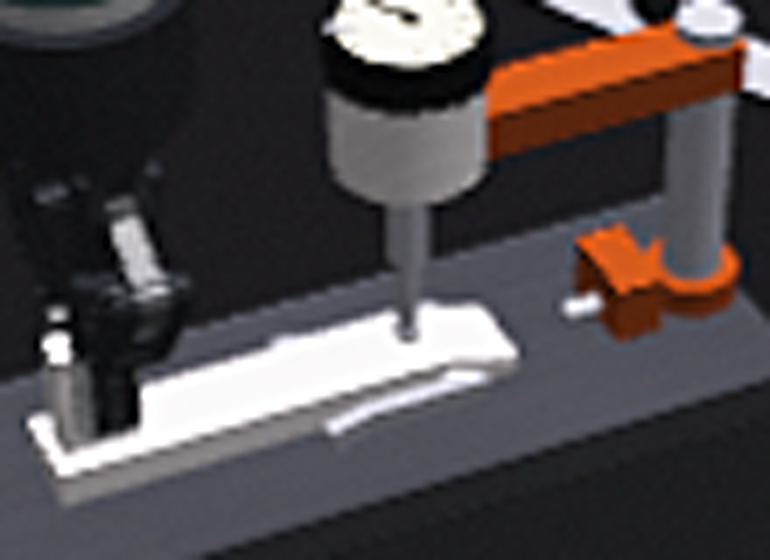

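The crop shows the plunger on the bar at (405,330), the nose corner at (517,355) and the pin tip at (563,308). That puts the pin tip about 60 mm past the plunger axis, with the nose at about 35 mm.

step_arm:
  commands: [-0.3, 0, 0.06, 0, 0, 0, 0, -0.6, 0, 0.06, 0, 0, 0, 0, -0.9, 0, 0.06, 0, 0, 0, 0, -1.2, 0, 0.06, 0, 0, 0, 0, -1.5, 0, 0.06, 0, 0, 0, 0, -1.5, 0, 0.06, 0, 0, 0, 0, -1.5, 0, 0.06, 0, 0, 0, 0]

```text
clock: 5.7
eef_pos: [538.2, 78.5, 42.7]
tool_rot: [3.141, 0.002, 2.961]
force: [-0.2, 0.1, -3.9]
width: 13.3
gripper_force: 58.7
```

```bash
cat > nose.py <<'E'
from h import *
s=st(); print(np.round(s['torque'],2))
d=cam('side'); O=np.array([635.7,61.7]);u=np.array([.9837,-.1797]);n=np.array([.1797,.9837])
# rectified strip of the plane z=25: along x 20..75 and lateral -22..22 at 0.25 mm
a=np.arange(20,76,.25); l=np.arange(-22,22,.25)
A,L=np.meshgrid(a,l); W=np.concatenate([(O+A[...,None]*u+L[...,None]*n),np.full(A.shape+(1,),25.)],-1)
uv=proj(d,W).reshape(A.shape+(2,)).astype(np.float32)
g=cv2.remap(cv2.cvtColor(d['image'],cv2.COLOR_RGB2GRAY),uv[...,0],uv[...,1],cv2.INTER_LINEAR)
np.set_printoptions(linewidth=250)
print('along',a[::8].astype(int))
for lat in (-8,-4,0,2,4): print(lat,g[np.argmin(abs(l-lat)),::8])
E
python3 nose.py
```

```text
{'clock': 5.7, 'qpos': [-0.201, 0.761, 0.008, 1.957, -0.012, 0.421, 1.205], 'eef_pos': [538.211, 78.504, 42.666], 'tool_rot': [3.141, 0.002, 2.961], 'force': [-0.162, 0.135, -3.937], 'width': 13.282, 'gripper_force': 58.666}
[ 0.16  0.6  -0.01]
along [20 22 24 26 28 30 32 34 36 38 40 42 44 46 48 50 52 54 56 58 60 62 64 66 68 70 72 74]
-8 [118 108 130 183 176 155 132 140 165 195 228 254 252 252 255 232 149  74  79  81  83  82  82  82  83  80  59  43]
-4 [200 217 219 205 203 218 243 255 255 255 255 255 255 255 254 252 158  94  73  78  76  78  84  79  71  64  65  53]
0 [255 255 255 255 254 254 253 253 253 253 252 252 253 255 255 234 158  88  71  74  70  99 137 151 151 157 156 134]
2 [254 254 254 253 253 253 252 252 252 251 251 251 253 254 254 234 155  91  70  74  81 115 180 201 204 201 211 196]
4 [252 252 252 252 252 251 251 250 250 251 250 251 252 254 255 218 145  76  74  75  81 123 181 224 237 239 245 230]
```

The rectified strip gives the nose at about 52 and the pin tip at about 62, so a 10 mm gap.

step_arm:
  commands: [-0.3, 0, 0.02, 0, 0, 0, 0, -0.6, 0, 0.02, 0, 0, 0, 0, -0.8, 0, 0.02, 0, 0, 0, 0, -0.8, 0, 0.02, 0, 0, 0, 0, -0.8, 0, 0.02, 0, 0, 0, 0]

```text
clock: 6.25
eef_pos: [544.5, 77.2, 42.6]
tool_rot: [-3.141, -0.001, 2.961]
force: [-5.9, 1.4, 2.8]
width: 12.9
gripper_force: 59.7
```

step_arm:
  commands: [-0.1, 0, 0, 0, 0, 0, 0, -0.1, 0, 0, 0, 0, 0, 0]

```text
clock: 6.45
eef_pos: [544.8, 77.2, 42.6]
tool_rot: [-3.141, -0.002, 2.961]
force: [-7.2, 1.5, 3.2]
width: 13.3
gripper_force: 59.9
```

```bash
python3 nose.py
```

```text
{'clock': 6.45, 'qpos': [-0.195, 0.768, 0.006, 1.936, -0.012, 0.441, 1.21], 'eef_pos': [544.796, 77.177, 42.647], 'tool_rot': [-3.141, -0.002, 2.961], 'force': [-7.245, 1.543, 3.245], 'width': 13.349, 'gripper_force': 59.899}
[ 0.3   1.56 -0.01]
along [20 22 24 26 28 30 32 34 36 38 40 42 44 46 48 50 52 54 56 58 60 62 64 66 68 70 72 74]
-8 [120 114 117 126 117 125 139 170 182 175 161 162 183 205 225 244 255 255 255 204 130  71  78  81  82  79  59  44]
-4 [200 218 222 207 200 204 210 207 222 223 234 252 255 255 255 255 255 255 248 200 117  74  80  77  71  64  65  53]
0 [255 255 255 255 254 255 253 255 254 254 253 253 253 253 252 252 254 255 238 180  92  91 130 149 150 157 156 134]
2 [254 254 254 253 253 254 254 253 253 252 252 251 251 251 250 251 254 255 249 172 106 107 175 199 204 201 210 195]
4 [252 252 252 252 252 252 253 252 252 251 251 250 250 250 250 251 253 255 239 170  89 111 175 223 237 239 243 229]
```

step_arm:
  commands: [0.1, 0, -0.03, 0, 0, 0, 0, 0.1, 0, -0.05, 0, 0, 0, 0]

```text
clock: 6.7
eef_pos: [545.2, 77.0, 42.7]
tool_rot: [-3.142, 0.0, 2.961]
force: [-2.6, 0.3, -6.4]
width: 13.2
gripper_force: 58.6
```

```bash
python3 nose.py
```

```text
{'clock': 6.7, 'qpos': [-0.196, 0.767, 0.007, 1.937, -0.011, 0.437, 1.21], 'eef_pos': [545.211, 77.038, 42.698], 'tool_rot': [-3.142, 0.0, 2.961], 'force': [-2.562, 0.333, -6.408], 'width': 13.166, 'gripper_force': 58.574}
[0.23 0.86 0.01]
along [20 22 24 26 28 30 32 34 36 38 40 42 44 46 48 50 52 54 56 58 60 62 64 66 68 70 72 74]
-8 [120 113 117 127 119 117 128 162 173 169 164 163 184 200 216 242 255 255 255 209 136  76  79  82  83  79  59  43]
-4 [200 218 222 207 199 210 226 218 207 214 232 252 255 255 255 255 255 255 248 199 116  73  79  77  71  65  65  54]
0 [255 255 255 255 254 254 254 255 254 254 253 253 253 253 252 252 253 255 243 197  92  89 130 150 151 157 156 133]
2 [254 254 254 253 253 253 254 253 253 252 252 252 252 251 250 251 253 255 251 196 117 105 175 200 204 201 210 195]
4 [252 252 252 252 252 252 252 252 252 251 251 250 250 251 250 251 253 255 249 191 102 111 175 223 237 239 244 230]
```

step_arm:
  commands: [-0.1, 0, 0.01, 0, 0, 0, 0, -0.1, 0, 0.01, 0, 0, 0, 0]

```text
clock: 6.95
eef_pos: [546.3, 76.8, 42.7]
tool_rot: [-3.142, 0.0, 2.961]
force: [-2.2, 0.6, -5.0]
width: 13.3
gripper_force: 58.7
```

step_arm:
  commands: [-0.1, 0, 0, 0, 0, 0, 0, -0.1, 0, 0, 0, 0, 0, 0]

```text
clock: 7.15
eef_pos: [547.7, 76.5, 42.7]
tool_rot: [3.142, 0.001, 2.961]
force: [-0.9, -0.6, -5.5]
width: 13.5
gripper_force: 58.5
```

```bash
python3 nose.py
```

```text
{'clock': 7.15, 'qpos': [-0.194, 0.769, 0.007, 1.931, -0.011, 0.441, 1.211], 'eef_pos': [547.66, 76.537, 42.728], 'tool_rot': [3.142, 0.001, 2.961], 'force': [-0.886, -0.593, -5.53], 'width': 13.45, 'gripper_force': 58.502}
[0.04 0.74 0.  ]
along [20 22 24 26 28 30 32 34 36 38 40 42 44 46 48 50 52 54 56 58 60 62 64 66 68 70 72 74]
-8 [123 113 118 128 120 112 117 153 177 170 145 127 151 179 209 241 251 250 253 255 222 138  86  78  82  80  59  43]
-4 [209 218 221 206 200 212 225 217 206 207 225 251 255 255 255 255 255 255 255 253 202 127  80  74  69  62  66  53]
0 [254 255 255 255 254 254 255 255 254 254 254 253 254 253 253 252 251 253 254 251 224 146 124 144 149 156 156 133]
2 [253 254 254 253 253 253 254 253 253 253 252 252 252 252 251 251 251 253 255 254 222 173 171 195 203 200 210 195]
4 [252 252 252 252 252 252 252 252 252 252 251 250 250 251 251 250 251 252 254 252 233 161 180 217 236 238 244 230]
```

step_arm:
  commands: [-0.1, 0, 0, 0, 0, 0, 0, -0.1, 0, 0, 0, 0, 0, 0]

```text
clock: 7.4
eef_pos: [548.5, 76.4, 42.8]
tool_rot: [3.142, 0.001, 2.961]
force: [-1.8, 0.5, -6.1]
width: 13.4
gripper_force: 58.5
```

step_arm:
  commands: [-0.1, 0, 0, 0, 0, 0, 0, -0.1, 0, 0, 0, 0, 0, 0]

```text
clock: 7.6
eef_pos: [549.4, 76.3, 42.8]
tool_rot: [3.142, 0.0, 2.961]
force: [-1.4, -0.1, -6.1]
width: 13.3
gripper_force: 58.5
```

```bash
python3 nose.py
```

```text
{'clock': 7.6, 'qpos': [-0.193, 0.77, 0.007, 1.926, -0.011, 0.445, 1.212], 'eef_pos': [549.391, 76.265, 42.841], 'tool_rot': [3.142, 0.0, 2.961], 'force': [-1.397, -0.088, -6.12], 'width': 13.332, 'gripper_force': 58.463}
[0.07 0.62 0.02]
along [20 22 24 26 28 30 32 34 36 38 40 42 44 46 48 50 52 54 56 58 60 62 64 66 68 70 72 74]
-8 [123 113 117 127 120 113 112 121 159 164 148 135 157 178 204 232 246 246 243 246 254 231 139  89  77  79  58  42]
-4 [209 218 221 207 200 212 227 218 204 206 225 250 250 248 250 253 255 254 255 255 254 216 137  83  66  61  66  53]
0 [254 255 255 255 254 254 255 255 254 254 254 254 254 253 253 252 251 252 253 254 248 202 160 142 146 155 156 133]
2 [253 254 254 253 253 253 254 253 253 254 253 252 252 251 251 251 251 251 252 254 248 226 190 191 198 200 209 194]
4 [252 252 252 252 252 252 252 252 252 252 252 251 250 250 250 250 250 250 252 254 252 234 207 212 232 237 243 229]
```

step_arm:
  commands: [-0.1, 0, 0.01, 0, 0, 0, 0, -0.1, 0, 0.01, 0, 0, 0, 0]

```text
clock: 7.85
eef_pos: [549.8, 76.2, 42.7]
tool_rot: [-3.141, -0.001, 2.961]
force: [-1.4, -0.5, -4.9]
width: 13.3
gripper_force: 58.5
```

step_arm:
  commands: [0, 0, 0, 0, 0, 0, 0]

```text
clock: 7.95
eef_pos: [549.8, 76.2, 42.7]
tool_rot: [-3.141, -0.0, 2.961]
force: [-2.1, -0.1, -6.5]
width: 13.6
gripper_force: 58.5
```

step_arm:
  commands: [-0.1, 0, 0, 0, 0, 0, 0, -0.1, 0, 0, 0, 0, 0, 0]

```text
clock: 8.15
eef_pos: [549.8, 76.2, 42.7]
tool_rot: [-3.141, -0.002, 2.961]
force: [-5.8, 0.9, -3.2]
width: 13.1
gripper_force: 59.0
```

step_arm:
  commands: [0, 0, 0, 0, 0, 0, 0]

```text
clock: 8.25
eef_pos: [549.8, 76.2, 42.7]
tool_rot: [-3.141, -0.002, 2.961]
force: [-6.0, -0.1, -3.2]
width: 13.1
gripper_force: 59.0
```

step_arm:
  commands: [0, 0, -0.02, 0, 0, 0, 0, 0, 0, -0.02, 0, 0, 0, 0]

```text
clock: 8.45
eef_pos: [549.9, 76.2, 42.8]
tool_rot: [-3.141, -0.002, 2.961]
force: [-4.7, -0.7, -3.0]
width: 13.3
gripper_force: 58.9
```

step_arm:
  commands: [-0.05, 0, 0, 0, 0, 0, 0, -0.05, 0, 0, 0, 0, 0, 0]

```text
clock: 8.65
eef_pos: [550.0, 76.1, 42.7]
tool_rot: [-3.141, -0.003, 2.961]
force: [-6.0, 1.2, -3.7]
width: 13.3
gripper_force: 58.9
```

```bash
python3 nose.py
```

```text
{'clock': 8.65, 'qpos': [-0.192, 0.772, 0.006, 1.922, -0.011, 0.451, 1.213], 'eef_pos': [549.992, 76.109, 42.75], 'tool_rot': [-3.141, -0.003, 2.961], 'force': [-6.048, 1.18, -3.683], 'width': 13.31, 'gripper_force': 58.937}
[ 0.23  1.38 -0.04]
along [20 22 24 26 28 30 32 34 36 38 40 42 44 46 48 50 52 54 56 58 60 62 64 66 68 70 72 74]
-8 [123 114 119 127 121 114 114 123 143 156 158 142 158 178 205 219 218 221 233 244 254 237 144  91  76  77  59  43]
-4 [210 218 221 207 199 212 226 217 204 203 222 244 242 245 250 253 255 254 255 255 255 230 159  86  64  61  64  53]
0 [254 255 255 255 254 255 255 255 254 254 255 254 254 253 253 252 251 252 253 254 255 241 194 145 145 155 156 133]
2 [253 254 254 253 253 254 254 253 253 254 254 253 252 251 251 251 251 251 252 254 252 238 209 193 197 199 210 195]
4 [252 252 252 252 252 252 253 252 252 252 252 251 251 250 250 250 250 250 252 254 252 238 209 210 231 237 244 230]
```

step_arm:
  commands: [-0.1, 0, -0.01, 0, 0, 0, 0, -0.1, 0, -0.01, 0, 0, 0, 0]

```text
clock: 8.9
eef_pos: [551.2, 75.9, 42.8]
tool_rot: [-3.141, -0.003, 2.961]
force: [-5.5, 1.7, -3.4]
width: 13.0
gripper_force: 58.9
```

step_arm:
  commands: [-0.05, 0, -0.01, 0, 0, 0, 0, -0.05, 0, -0.01, 0, 0, 0, 0]

```text
clock: 9.1
eef_pos: [551.3, 75.8, 42.9]
tool_rot: [-3.141, -0.003, 2.961]
force: [-6.1, 1.5, -3.9]
width: 13.1
gripper_force: 58.9
```

step_arm:
  commands: [-0.07, 0, 0, 0, 0, 0, 0, -0.07, 0, 0, 0, 0, 0, 0]

```text
clock: 9.3
eef_pos: [552.2, 75.7, 42.9]
tool_rot: [-3.141, -0.003, 2.961]
force: [-5.4, 1.0, -3.9]
width: 12.9
gripper_force: 58.9
```

step_arm:
  commands: [0, 0, 0.02, 0, 0, 0, 0, 0, 0, 0.02, 0, 0, 0, 0.3, 0, 0, 0.02, 0, 0, 0, 0.6, 0, 0, 0.02, 0, 0, 0, 1, 0, 0, 0.02, 0, 0, 0, 1]

```text
clock: 9.8
eef_pos: [555.1, 75.5, 43.5]
tool_rot: [3.141, 0.003, 2.961]
force: [0.8, 0.3, -0.6]
width: 68.1
gripper_force: 0.0
```

```bash
python3 nose.py
```

```text
{'clock': 9.8, 'qpos': [-0.19, 0.773, 0.007, 1.913, -0.01, 0.453, 1.214], 'eef_pos': [555.063, 75.485, 43.521], 'tool_rot': [3.141, 0.003, 2.961], 'force': [0.763, 0.292, -0.566], 'width': 68.101, 'gripper_force': 0.0}
[-0.   -0.01 -0.03]
along [20 22 24 26 28 30 32 34 36 38 40 42 44 46 48 50 52 54 56 58 60 62 64 66 68 70 72 74]
-8 [124 113 117 127 121 114 114 127 127 132 139 146 160 167 179 197 211 222 233 239 253 254 227 153  90  73  57  43]
-4 [210 219 222 207 199 212 228 220 206 202 221 244 230 226 234 247 255 254 254 255 255 252 229 137  78  57  63  53]
0 [254 255 255 255 254 254 255 255 254 254 255 255 254 253 253 253 252 252 252 253 255 254 228 176 146 152 155 132]
2 [253 254 254 253 253 253 253 253 253 253 253 253 253 252 251 251 251 251 251 252 254 252 239 191 180 197 209 195]
4 [252 252 252 252 252 252 252 252 252 252 252 251 251 251 251 250 250 250 251 252 254 255 239 220 215 233 244 231]
```

Nose now reads about 65.7 against 63.9 at contact, so the pin is pressed roughly 2 mm and the bar is free. Next I go up and over the ring.

step_arm:
  commands: [0, 0, -4, 0, 0, 0, 1, 0, 0, -8, 0, 0, 0, 1, 0, 0, -12, 0, 0, 0, 1, -1, 0, -16.2, 0, 0, -0.1, 1, -4, 0.1, -16.2, 0, 0, -0.2, 1, -7, 0.1, -16.2, 0, 0, -0.3, 1, -8.2, 0.1, -16.2, 0, 0, -0.45, 1, -8.2, 0.1, -16.2, 0, 0, -0.45, 1, -8.2, 0.1, -16.2, 0, 0, -0.45, 1]

```text
clock: 10.75
eef_pos: [633.8, 61.7, 204.6]
tool_rot: [3.141, -0.001, -2.876]
force: [0.1, 0.1, -0.0]
width: 85.7
gripper_force: 0.0
```

```bash
python3 -c "
from h import *
st(); d=cam('wrist'); save(d,'w1.png'); print(proj(d,[[635.5,61.8,167]])); go(635.5,61.8,144,2.961+.45)
"
```

```text
{'clock': 10.75, 'qpos': [-0.074, 0.638, -0.112, 1.582, 0.083, 0.927, 1.623], 'eef_pos': [633.789, 61.701, 204.556], 'tool_rot': [3.141, -0.001, -2.876], 'force': [0.118, 0.09, -0.019], 'width': 85.657, 'gripper_force': 0.0}
[[321.93688526 277.07921522]]
shift cm [-0.2  -0.07  6.06] rot [ 0.001 -0.001 -0.003]
```

View pics/w1.png

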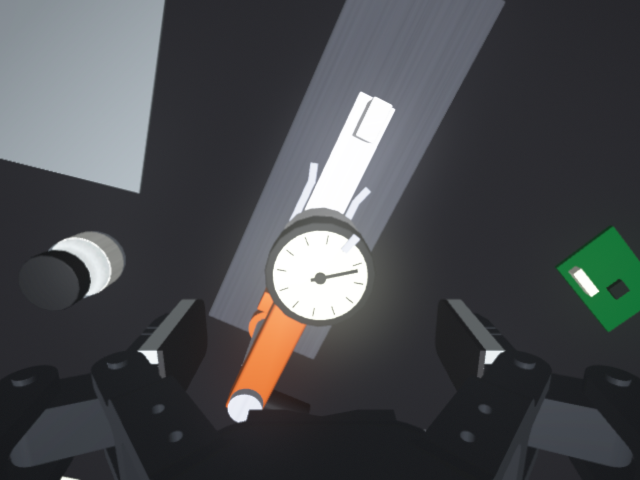

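The wrist view shows the dial centred at (320,278), with the ring's mark at (351,242) and the needle tip at (357,271). The ring needs about 0.67 rad clockwise.

```bash
cat > dial.py <<'E'
from h import *
d=cam('wrist'); s=st()
g=cv2.cvtColor(d['image'],cv2.COLOR_RGB2GRAY); hs=cv2.cvtColor(d['image'],cv2.COLOR_RGB2HSV)
# centre: ring blob
w=plane(d,proj(d,[[635.5,61.8,167]]),167)[0]
c0=proj(d,[[635.5,61.8,167]])[0]
y,x=np.mgrid[:480,:640]; near=np.hypot(x-c0[0],y-c0[1])<75*1.0
m=((g>110)&near&(hs[...,1]<60)).astype(np.uint8)
n,lab,stt,cen=cv2.connectedComponentsWithStats(m); i=lab[int(c0[1])-8,int(c0[0])-8] 
cs,_=cv2.findContours((lab==i).astype(np.uint8),cv2.RETR_EXTERNAL,cv2.CHAIN_APPROX_NONE)
W=plane(d,max(cs,key=cv2.contourArea).reshape(-1,2),167)[:,:2]
(C,rad)=cv2.minEnclosingCircle(W.astype(np.float32)); C=np.median(W,0) if rad>40 else np.array(C)
f=cv2.fitEllipse(W.astype(np.float32)); C=np.array(f[0]); print('face centre',C.round(1),'axes',np.round(f[1],1))
th=np.arange(-1.2,3.0,.01); u=np.array([.9837,-.1797]); nn=np.array([.1797,.9837])
def ring(r,z):
    D=C-np.cos(th)[:,None]*u*r+np.sin(th)[:,None]*nn*r   # clockwise from above from -x
    return proj(d,np.c_[D,np.full(len(th),z)])
def samp(rs,z): 
    return np.mean([cv2.remap(g,*[ring(r,z)[:,k].astype(np.float32).reshape(-1,1) for k in (0,1)],cv2.INTER_LINEAR).ravel().astype(float) for r in rs],0)
nd=samp(np.arange(6,16),168.5); mk=samp(np.arange(25.3,27,.4),168)
a=th[nd<nd.min()+40]; b=th[mk>mk.max()-40]; print('needle',a.mean().round(3),np.ptp(a).round(2),nd.min(),'mark',b.mean().round(3),np.ptp(b).round(2),mk.max())
E
python3 dial.py
```

```text
{'clock': 10.85, 'qpos': [-0.075, 0.638, -0.112, 1.583, 0.083, 0.927, 1.624], 'eef_pos': [633.42, 62.128, 204.789], 'tool_rot': [3.141, -0.001, -2.874], 'force': [-1.003, 0.026, -0.508], 'width': 85.676, 'gripper_force': 0.0}
face centre [633.9  60.1] axes [48.3 51.2]
needle 1.085 0.13 144.2 mark 0.305 0.15 207.0
```

step_arm:
  commands: [-0.2, -0.1, 3, 0, 0, 0, 1, -0.2, -0.1, 6, 0, 0, 0, 1, -0.2, -0.1, 6.1, 0, 0, 0, 1, -0.2, -0.1, 6.1, 0, 0, 0, 1]

```text
clock: 11.25
eef_pos: [636.1, 61.7, 144.1]
tool_rot: [3.141, -0.001, -2.873]
force: [1.0, -1.1, -0.6]
width: 85.3
gripper_force: 0.0
```

```bash
python3 dial.py
```

```text
{'clock': 11.3, 'qpos': [-0.078, 0.711, -0.105, 1.627, 0.095, 0.807, 1.616], 'eef_pos': [637.103, 61.803, 145.095], 'tool_rot': [-3.141, 0.001, -2.873], 'force': [-0.184, 0.474, -0.788], 'width': 85.148, 'gripper_force': 0.0}
face centre [635.1  60.7] axes [46.6 47.7]
needle 0.965 0.15 71.9 mark 0.26 0.14 190.4
```

step_arm:
  commands: [0.15, 0, 0.4, 0, 0, 0, 1, 0.15, 0, 0.4, 0, 0, 0, 0, 0.15, 0, 0.4, 0, 0, 0, 0, 0.15, 0, 0.4, 0, 0, 0, 0, 0.15, 0, 0.4, 0, 0, 0, 0]

```text
clock: 11.8
eef_pos: [635.4, 61.7, 141.2]
tool_rot: [3.141, 0.001, -2.872]
force: [-2.5, -0.1, 5.9]
width: 54.2
gripper_force: 62.6
```

step_arm:
  commands: [0, 0, 0, 0, 0, 0.1, 0, 0, 0, 0, 0, 0, 0.2, 0, 0, 0, 0, 0, 0, 0.3, 0, 0, 0, 0, 0, 0, 0.4, 0, 0, 0, 0, 0, 0, 0.5, 0, 0, 0, 0, 0, 0, 0.6, 0, 0, 0, 0, 0, 0, 0.67, 0, 0, 0, 0, 0, 0, 0.67, 0, 0, 0, 0, 0, 0, 0.67, 0]

```text
clock: 12.7
eef_pos: [635.4, 61.2, 141.2]
tool_rot: [3.141, 0.0, 2.74]
force: [-2.2, -0.1, 5.3]
width: 54.5
gripper_force: 62.9
```

```bash
python3 dial.py; python3 -c "
from h import *
d=cam('wrist'); im=d['image'][170:420,170:470]; cv2.imwrite('pics/w2.png',cv2.cvtColor(cv2.resize(im,None,fx=2,fy=2,interpolation=2),cv2.COLOR_RGB2BGR))"
```

```text
{'clock': 12.75, 'qpos': [-0.19, 0.714, 0.084, 1.639, -0.078, 0.791, 1.098], 'eef_pos': [635.421, 61.239, 141.224], 'tool_rot': [3.141, 0.0, 2.741], 'force': [-2.233, -0.366, 5.477], 'width': 54.442, 'gripper_force': 62.877}
face centre [635.2  61. ] axes [46.7 47.7]
needle 0.94 0.14 83.5 mark 0.93 0.14 189.6
```

View pics/w2.png

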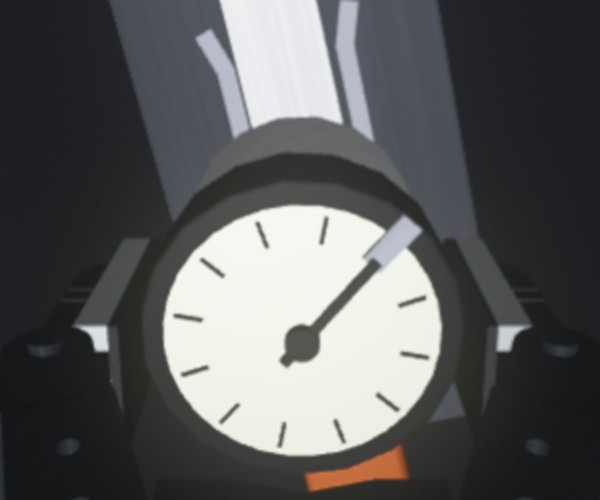

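The crop shows the mark at (392,243) directly at the needle's tip, with the hub at (302,343). They are in line.

step_arm:
  commands: [0, 0, 0, 0, 0, 0, 0.4, 0, 0, 0, 0, 0, 0, 1, 0, 0, 0, 0, 0, 0, 1, 0, 0, -3, 0, 0, 0, 1, 0, 0, -6, 0, 0, 0, 1, 0, 0, -7, 0, 0, 0, 1, 0, 0, -7, 0, 0, 0, 1]

```text
clock: 13.5
eef_pos: [636.4, 61.0, 211.5]
tool_rot: [3.14, 0.003, 2.741]
force: [0.5, 0.2, 0.9]
width: 85.3
gripper_force: 0.0
```

```bash
python3 dial.py; python3 nose.py | tail -6; python3 -c "
from h import *
go(551.5,76,200,2.961)"
```

```text
{'clock': 13.55, 'qpos': [-0.196, 0.634, 0.094, 1.578, -0.069, 0.932, 1.091], 'eef_pos': [635.331, 60.967, 209.934], 'tool_rot': [3.141, 0.0, 2.741], 'force': [-0.032, 0.317, -0.537], 'width': 85.055, 'gripper_force': 0.0}
face centre [633.9  61.2] axes [48.6 51.4]
needle 1.025 0.11 142.4 mark 0.97 0.14 202.4
along [20 22 24 26 28 30 32 34 36 38 40 42 44 46 48 50 52 54 56 58 60 62 64 66 68 70 72 74]
-8 [123 113 118 128 121 114 114 127 127 132 139 145 161 168 179 196 211 222 233 239 253 254 227 153  90  76  56  43]
-4 [210 218 221 207 200 212 227 219 205 202 221 244 229 226 233 247 255 254 254 255 255 252 229 138  79  55  63  52]
0 [254 255 255 255 254 254 255 255 254 254 255 255 254 253 253 253 252 252 252 253 255 254 228 177 146 151 155 132]
2 [253 254 254 253 253 253 254 253 253 254 254 253 253 252 251 251 251 251 251 252 254 252 240 192 181 196 209 195]
4 [252 252 252 252 252 252 252 252 252 252 252 251 251 251 251 250 250 250 251 252 254 255 240 221 217 234 244 230]
shift cm [ 8.24 -1.85  0.9 ] rot [-0.001 -0.001 -0.22 ]
```

step_arm:
  commands: [4, -0.9, 0, 0, 0, -0.11, 1, 8, -1.8, 0, 0, 0, -0.22, 1, 8.2, -1.8, 4, 0, 0, -0.22, 1, 8.2, -1.8, 8, 0, 0, -0.22, 1, 8.2, -1.8, 10, 0, 0, -0.22, 1, 8.2, -1.8, 10, 0, 0, -0.22, 1, 8.2, -1.8, 10, 0, 0, -0.22, 1]

```text
clock: 14.3
eef_pos: [552.2, 76.2, 109.2]
tool_rot: [-3.141, -0.002, 2.961]
force: [0.4, 0.2, 0.7]
width: 85.3
gripper_force: 0.0
```

```bash
python3 - <<'E'
from h import *
d=cam('wrist'); st(); P=pts(d); Q=P[np.isfinite(P[...,2])]; Q=Q[(Q[:,2]>66)&(Q[:,2]<82)&(abs(Q[:,0]-551)<40)&(abs(Q[:,1]-76)<25)]
r=cv2.minAreaRect(Q[:,:2].astype(np.float32)); print(len(Q),Q.mean(0).round(1),r); go(*r[0],43.2,2.961)
E
```

```text
{'clock': 14.35, 'qpos': [-0.203, 0.663, 0.024, 1.886, -0.026, 0.592, 1.228], 'eef_pos': [553.072, 76.325, 110.114], 'tool_rot': [3.142, 0.0, 2.961], 'force': [0.476, -0.334, 0.889], 'width': 85.403, 'gripper_force': 0.0}
1632 [548.7  75.5  74.1] ((549.7669067382812, 75.13833618164062), (13.869205474853516, 28.483367919921875), 79.6615982055664)
shift cm [ 0.3  -0.18  6.69] rot [ 0.  0. -0.]
```

step_arm:
  commands: [0.2, -0.1, 3, 0, 0, 0, 1, 0.2, -0.1, 6, 0, 0, 0, 1, 0.2, -0.1, 6.6, 0, 0, 0, 1, 0.2, -0.1, 6.6, 0, 0, 0, 1, 0.2, -0.1, 6.6, 0, 0, 0, 0, 0.2, -0.1, 6.6, 0, 0, 0, 0, 0.2, -0.1, 6.6, 0, 0, 0, 0, 0.2, -0.1, 6.6, 0, 0, 0, 0, 0.2, -0.1, 6.6, 0, 0, 0, 0, 0.2, -0.1, 6.6, 0, 0, 0, 0]

```text
clock: 15.35
eef_pos: [550.8, 75.9, 44.5]
tool_rot: [3.141, 0.0, 2.961]
force: [-1.2, 0.8, 5.6]
width: 13.9
gripper_force: 59.4
```

```bash
python3 nose.py|head -3
```

```text
{'clock': 15.35, 'qpos': [-0.199, 0.769, 0.017, 1.922, -0.028, 0.45, 1.23], 'eef_pos': [550.829, 75.895, 44.465], 'tool_rot': [3.141, 0.0, 2.961], 'force': [-1.219, 0.765, 5.557], 'width': 13.85, 'gripper_force': 59.42}
[-0.02  0.18  0.05]
along [20 22 24 26 28 30 32 34 36 38 40 42 44 46 48 50 52 54 56 58 60 62 64 66 68 70 72 74]
```

step_arm:
  commands: [0, 0, -0.06, 0, 0, 0, 0, 1, 0, -0.06, 0, 0, 0, 0, 2, 0, -0.06, 0, 0, 0, 0, 3, 0, -0.06, 0, 0, 0, 0, 4, 0, -0.06, 0, 0, 0, 0, 4, 0, -0.06, 0, 0, 0, 0]

```text
clock: 16.0
eef_pos: [508.3, 83.3, 44.5]
tool_rot: [-3.141, -0.004, 2.962]
force: [-2.4, 0.1, 1.8]
width: 13.3
gripper_force: 59.4
```

step_arm:
  commands: [1, 0, 0, 0, 0, 0, 0, 2, 0, 0, 0, 0, 0, 0, 3, 0, 0, 0, 0, 0, 0, 4, 0, 0, 0, 0, 0, 0, 5, 0, 0, 0, 0, 0, 0, 6, 0, 0, 0, 0, 0, 0, 7, 0, 0, 0, 0, 0, 0, 7.5, 0, 0, 0, 0, 0, 0, 7.5, 0, 0, 0, 0, 0, 0]

```text
clock: 16.9
eef_pos: [436.0, 96.6, 44.5]
tool_rot: [-3.141, -0.002, 2.962]
force: [-1.2, -0.5, -0.8]
width: 13.0
gripper_force: 59.2
```

step_arm:
  commands: [0, 0, -1.5, 0, 0, 0, 0, 0, 0, -3.5, 0, 0, 0, 0, 0, 0, -5.5, 0, 0, 0, 0, -0.5, -2, -6, 0, 0, 0, 0, -1, -5, -6, 0, 0, 0, 0, -2, -8.5, -6, 0, 0, 0, 0, -3.5, -12, -6, 0, 0, 0, 0, -5, -15.5, -6, 0, 0, 0, 0, -7, -19, -6, 0, 0, 0, 0, -8.1, -22.4, -6, 0, 0, 0, 0]

```text
clock: 17.9
eef_pos: [478.1, -140.7, 104.5]
tool_rot: [-3.141, 0.001, 2.96]
force: [0.8, 0.3, -1.3]
width: 13.2
gripper_force: 58.9
```

step_arm:
  commands: [0, 0, 0, 0, 0, 0, 0, 0, 0, 0, 0, 0, 0, 0]

```text
clock: 18.1
eef_pos: [476.3, -139.5, 104.2]
tool_rot: [3.142, -0.001, 2.958]
force: [0.2, -0.2, -2.4]
width: 13.4
gripper_force: 59.0
```

```bash
python3 -c "
from h import *
st(); go(476,-138,30,2.961); d=cam('side'); cv2.imwrite('pics/s3.png',cv2.cvtColor(d['image'],cv2.COLOR_RGB2BGR)[170:450,200:500])"
```

```text
{'clock': 18.1, 'qpos': [0.252, 0.612, -0.034, 2.054, 0.043, 0.478, 1.573], 'eef_pos': [476.304, -139.504, 104.172], 'tool_rot': [3.142, -0.001, 2.958], 'force': [0.212, -0.245, -2.407], 'width': 13.44, 'gripper_force': 59.024}
shift cm [0.05 0.14 7.42] rot [ 0.    -0.001 -0.003]
```

View pics/s3.png

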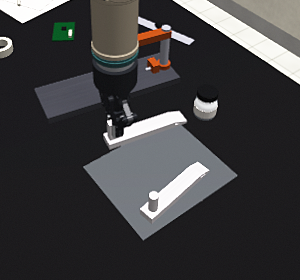

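The picture shows the master held level at (145,130) above the mat's free half, with the part at (175,190). Next I lower it.

step_arm:
  commands: [0, 0, 2.5, 0, 0, 0, 0, 0, 0, 5, 0, 0, 0, 0, 0, 0, 6.5, 0, 0, 0, 0, 0, 0, 7.2, 0, 0, 0, 0, 0, 0, 7.5, 0, 0, 0, 0, 0, 0, 7.5, 0, 0, 0, 0, 0, 0, 7.5, 0, 0, 0, 0]

```text
clock: 18.85
eef_pos: [477.4, -138.3, 30.2]
tool_rot: [3.142, 0.001, 2.961]
force: [0.4, 0.1, -3.0]
width: 13.3
gripper_force: 59.0
```

step_arm:
  commands: [0, 0, 0.1, 0, 0, 0, 0, 0, 0, 0.2, 0, 0, 0, 0, 0, 0, 0.2, 0, 0, 0, 0]

```text
clock: 19.15
eef_pos: [477.3, -138.6, 28.5]
tool_rot: [-3.142, 0.001, 2.961]
force: [-0.8, 1.3, 5.3]
width: 13.1
gripper_force: 60.1
```

step_arm:
  commands: [0, 0, 0, 0, 0, 0, 0.4, 0, 0, 0, 0, 0, 0, 1, 0, 0, 0, 0, 0, 0, 1, 0, 0, 0, 0, 0, 0, 1, 0, 0, -4, 0, 0, 0, 1, 0, 0, -8, 0, 0, 0, 1, 0, -2, -10, 0, 0, -0.1, 1, 0.5, -6, -10, 0, 0, -0.2, 1, 1.5, -10, -10, 0, 0, -0.34, 1, 3, -12.7, -10, 0, 0, -0.34, 1]

```text
clock: 20.15
eef_pos: [424.2, -261.1, 127.8]
tool_rot: [-3.14, 0.001, -2.981]
force: [-0.5, -0.0, 0.4]
width: 85.3
gripper_force: 0.0
```

step_arm:
  commands: [0, 0, 0, 0, 0, 0, 1, 0, 0, 0, 0, 0, 0, 1]

```text
clock: 20.35
eef_pos: [424.1, -258.5, 127.5]
tool_rot: [3.141, -0.0, -2.985]
force: [0.8, 0.1, 0.3]
width: 85.7
gripper_force: 0.0
```

```bash
cat > bars.py <<'E'
from h import *
from cell import ctrl
import sys
d=cam('wrist'); s=st(); P=pts(d); ok=np.isfinite(P[...,2])
def hrect(nm,lo,hi,c,rad):
    Q=P[ok&(P[...,2]>lo)&(P[...,2]<hi)&(np.hypot(P[...,0]-c[0],P[...,1]-c[1])<rad)]
    if len(Q)<20: print(nm,'few'); return
    r=cv2.minAreaRect(Q[:,:2].astype(np.float32)); print(nm,len(Q),np.median(Q[:,2]).round(1),np.round(r[0],1),np.round(r[1],1),round(r[2],2)); return r
r=hrect('post',54,66,(469,-267),25)
hrect('partbar',16,25,(534,-258),95); hrect('masterbar',14,22,(540,-150),95)
if r: go(*r[0],27,-2.976)
E
python3 bars.py; sed -i 's/^rect("plate.*//; s/^rect("master",white,34.*/rect("master",white,18,(395,230,450,350))/' m.py; python3 m.py | grep -E 'master|part'
```

```text
{'clock': 20.4, 'qpos': [0.603, 0.574, -0.166, 2.035, 0.172, 0.545, 2.046], 'eef_pos': [424.944, -257.54, 127.538], 'tool_rot': [3.141, 0.001, -2.982], 'force': [1.097, 0.185, 0.495], 'width': 85.163, 'gripper_force': 0.0}
post 714 59.4 [ 469.8 -269.3] [18.4 17.3] 22.74
partbar 4765 19.5 [ 506.9 -222.7] [124.7 111.7] 8.47
masterbar 2172 17.4 [ 526.3 -171.1] [ 82.7 157.3] 38.3
shift cm [-4.24 -1.87 10.06] rot [ 0.     0.001 -0.006]
master c [ 540.5 -150.7] size [ 30.8 167.5] yaw -9.77
part c [ 534.2 -260.1] size [168.3  35.6] yaw 9.52
  return _methods._mean(a, axis=axis, dtype=dtype,
  ret = ret.dtype.type(ret / rcount)
m.py:19: RuntimeWarning: Mean of empty slice.
  r=cv2.minAreaRect(Q[:,:2].astype(np.float32)); print(name,len(Q),"z",np.median(Q[:,2]).round(1),"c",np.round(r[0],1),"mean",Q.mean(0).round(1),np.round(r[1],1),round(r[2],1))
  ret = um.true_divide(
```

```bash
cat >> m.py <<'E'
rect("partfront",white,20,(435,240,485,314))
E
python3 m.py 2>/dev/null| grep partf
```

```text
partfront c [ 555.  -255.3] size [125.7  32.3] yaw 9.86
```

step_arm:
  commands: [-2, -0.9, 0, 0, 0, 0, 1, -4.2, -1.8, 0, 0, 0, 0, 1, -4.2, -1.8, 2.5, 0, 0, 0, 1, -4.2, -1.8, 4.5, 0, 0, 0, 1, -4.2, -1.8, 4.5, 0, 0, 0, 1]

```text
clock: 21.0
eef_pos: [468.1, -266.8, 80.3]
tool_rot: [3.138, -0.004, -2.98]
force: [-0.2, 0.2, -0.6]
width: 85.4
gripper_force: 0.0
```

```bash
python3 bars.py
```

```text
{'clock': 21.05, 'qpos': [0.562, 0.694, -0.145, 1.947, 0.187, 0.516, 2.019], 'eef_pos': [468.697, -267.42, 81.591], 'tool_rot': [3.14, -0.002, -2.98], 'force': [0.73, 0.124, -0.763], 'width': 85.223, 'gripper_force': 0.0}
post 1197 59.4 [ 469.6 -269.1] [17.7 17.2] 24.4
partbar 7691 19.5 [ 510.5 -262.9] [119.4  30.1] 8.84
masterbar 2484 17.6 [ 514.3 -180.5] [ 52.4 157.9] 39.23
shift cm [-0.07 -0.2   5.46] rot [ 0.002 -0.002 -0.004]
```

step_arm:
  commands: [-0.05, -0.1, 2.5, 0, 0, 0, 1, -0.05, -0.1, 5, 0, 0, 0, 1, -0.05, -0.1, 5.3, 0, 0, 0, 1, -0.05, -0.1, 5.3, 0, 0, 0, 1, -0.05, -0.1, 5.3, 0, 0, 0, 0, -0.05, -0.1, 5.3, 0, 0, 0, 0, -0.05, -0.1, 5.3, 0, 0, 0, 0, -0.05, -0.1, 5.3, 0, 0, 0, 0, -0.05, -0.1, 5.3, 0, 0, 0, 0]

```text
clock: 21.95
eef_pos: [469.7, -270.2, 30.1]
tool_rot: [-3.141, 0.0, -2.983]
force: [-1.2, 0.7, 4.4]
width: 16.8
gripper_force: 58.4
```

step_arm:
  commands: [0, 0, 0, 0, 0, 0, 0]

```text
clock: 22.05
eef_pos: [469.7, -270.2, 30.1]
tool_rot: [-3.141, 0.0, -2.982]
force: [-0.6, -0.6, 5.2]
width: 15.8
gripper_force: 58.4
```

step_arm:
  commands: [0, 0, -1.5, 0, 0, 0, 0, 0, 0, -4, 0, 0, 0, 0, 0, 0, -7, 0, 0, 0, 0, 0, 2, -8, 0, 0, 0, 0, 0.2, 5, -8, 0, 0, 0.05, 0, 0, 9, -8, 0, 0, 0.1, 0, -0.3, 13, -8, 0, 0, 0.15, 0, -1, 17, -8, 0, 0, 0.2, 0, -1.5, 21, -8, 0, 0, 0.25, 0, -2, 25, -8, 0, 0, 0.3, 0]

```text
clock: 23.05
eef_pos: [448.2, -17.8, 109.1]
tool_rot: [3.142, -0.002, 2.999]
force: [-0.3, -0.3, -3.8]
width: 16.1
gripper_force: 58.8
```

```bash
python3 -c "
from h import *
st(); go(443.9,96.7,110,2.961)"
```

```text
{'clock': 23.05, 'qpos': [-0.014, 0.56, -0.012, 2.174, 0.016, 0.409, 1.39], 'eef_pos': [448.192, -17.848, 109.057], 'tool_rot': [3.142, -0.002, 2.999], 'force': [-0.332, -0.313, -3.767], 'width': 16.116, 'gripper_force': 58.78}
shift cm [ 2.05 11.28 -0.09] rot [ 0.    -0.002  0.038]
```

step_arm:
  commands: [1, 4, 0, 0, 0, 0.02, 0, 1.6, 8, 0, 0, 0, 0.04, 0, 2, 11.3, 0, 0, 0, 0.04, 0, 2, 11.3, 0, 0, 0, 0.04, 0, 2, 11.3, 0, 0, 0, 0.04, 0]

```text
clock: 23.55
eef_pos: [444.4, 95.7, 109.1]
tool_rot: [-3.141, -0.002, 2.964]
force: [-0.9, -0.6, -3.8]
width: 16.5
gripper_force: 58.9
```

```bash
cat > bar2.py <<'E'
from h import *
s=st(); d=cam('top'); P=pts(d); z0=s['eef_pos'][2]-46.1+20+16  # bar top height
O=np.array([635.7,61.7]);u=np.array([.9837,-.1797]);n=np.array([.1797,.9837])
g=cv2.cvtColor(d['image'],cv2.COLOR_RGB2GRAY); hs=cv2.cvtColor(d['image'],cv2.COLOR_RGB2HSV)
p=np.array(s['eef_pos'][:2]); 
A=np.c_[[*(p+u*25+n*30)],[*(p+u*25-n*30)],[*(p+u*165-n*30)],[*(p+u*165+n*30)]].T
poly=proj(d,np.c_[A,np.full(4,z0)]).astype(np.int32); M=np.zeros(g.shape,np.uint8); cv2.fillPoly(M,[poly],1)
w=((hs[...,2]>185)&(hs[...,1]<40)&(M>0)).astype(np.uint8)
cs,_=cv2.findContours(w,cv2.RETR_EXTERNAL,cv2.CHAIN_APPROX_NONE); c=max(cs,key=cv2.contourArea).reshape(-1,2)
W=plane(d,c,z0)[:,:2]; r=cv2.minAreaRect(W.astype(np.float32)); e=sorted([cv2.boxPoints(r)[1]-cv2.boxPoints(r)[0],cv2.boxPoints(r)[2]-cv2.boxPoints(r)[1]],key=np.linalg.norm)[1]; e*=np.sign(e[0])
print('bar rect',np.round(r[0],1),np.round(r[1],1),'yaw',np.degrees(np.arctan2(e[1],e[0])).round(2),'z0',z0)
print('rect centre along/lat',((np.array(r[0])-O)@u).round(1),((np.array(r[0])-O)@n).round(1),'nose along',((W-O)@u).max().round(1))
Q=P[(np.abs(P[...,2]-z0)<6)&(M>0)]; r=cv2.minAreaRect(Q[:,:2].astype(np.float32)); print('range',len(Q),np.round(r[0],1),np.round(r[1],1),round(r[2],2),'z med',np.median(Q[:,2]).round(1),'lat',((np.array(r[0])-O)@n).round(1))
t=(Q[:,:2]-p)@u; print('pitch fit mm/mm',np.polyfit(t[t<120],Q[t<120,2],1).round(4))
E
python3 bar2.py
```

```text
{'clock': 23.55, 'qpos': [-0.295, 0.566, 0.031, 2.16, -0.041, 0.418, 1.161], 'eef_pos': [444.374, 95.734, 109.073], 'tool_rot': [-3.141, -0.002, 2.964], 'force': [-0.92, -0.59, -3.775], 'width': 16.521, 'gripper_force': 58.916}
bar rect [555.2  77.6] [ 32.6 107.3] yaw -6.76 z0 98.97281845584007
rect centre along/lat -82.0 1.1 nose along -29.1
range 602 [546.3  79. ] [30.1 88. ] 80.43 z med 98.3 lat 0.9
pitch fit mm/mm [-2.50000e-03  9.87957e+01]
```

step_arm:
  commands: [0.5, 0, 2, 0, 0, 0.012, 0, 0.5, 0, 4.5, 0, 0, 0.012, 0, 0.5, 0, 6, 0, 0, 0.012, 0, 0.5, 0, 6.2, 0, 0, 0.012, 0, 0.5, 0, 6.2, 0, 0, 0.012, 0]

```text
clock: 24.1
eef_pos: [440.3, 94.2, 47.4]
tool_rot: [-3.141, -0.001, 2.946]
force: [-0.1, 0.0, -3.2]
width: 16.7
gripper_force: 59.1
```

```bash
python3 bar2.py
```

```text
{'clock': 24.1, 'qpos': [-0.288, 0.69, 0.021, 2.203, -0.051, 0.251, 1.154], 'eef_pos': [440.302, 94.188, 47.397], 'tool_rot': [-3.141, -0.001, 2.946], 'force': [-0.117, 0.019, -3.172], 'width': 16.715, 'gripper_force': 59.105}
bar rect [542.7  75.2] [30.1 89.9] yaw -10.54 z0 37.296628026921695
rect centre along/lat -93.9 -3.5 nose along -49.0
range 575 [553.3  79.3] [ 47.4 103.9] 76.53 z med 36.4 lat 2.5
pitch fit mm/mm [-5.40000e-03  3.75002e+01]
```

step_arm:
  commands: [0, 0.24, 0, 0, 0, 0, 0, 0, 0.24, 0, 0, 0, 0, 0, 0, 0.24, 0.07, 0, 0, 0, 0, 0, 0.24, 0.12, 0, 0, 0, 0, 0, 0.24, 0.12, 0, 0, 0, 0]

```text
clock: 24.65
eef_pos: [441.4, 98.0, 46.5]
tool_rot: [3.141, 0.0, 2.949]
force: [-0.4, 0.4, -2.1]
width: 16.4
gripper_force: 59.0
```

```bash
python3 bar2.py
```

```text
{'clock': 24.65, 'qpos': [-0.294, 0.693, 0.02, 2.2, -0.053, 0.249, 1.151], 'eef_pos': [441.378, 97.997, 46.463], 'tool_rot': [3.141, 0.0, 2.949], 'force': [-0.417, 0.376, -2.14], 'width': 16.419, 'gripper_force': 59.036}
bar rect [542.5  79.6] [30.2 93. ] yaw -10.65 z0 36.36300564669446
rect centre along/lat -94.9 0.9 nose along -48.3
range 605 [552.8  81.7] [ 46.8 109. ] 74.4 z med 36.2 lat 4.8
pitch fit mm/mm [-4.30000e-03  3.72607e+01]
```

step_arm:
  commands: [0, -0.15, 0, 0, 0, 0, 0, -0.8, -0.14, 0, 0, 0, 0, 0, -1.6, -0.13, 0, 0, 0, 0, 0, -2.4, -0.12, 0, 0, 0, 0, 0, -3.2, -0.1, 0, 0, 0, 0, 0, -4, -0.1, 0, 0, 0, 0, 0, -4.5, -0.1, 0, 0, 0, 0, 0, -4.5, -0.1, 0, 0, 0, 0, 0]

```text
clock: 25.5
eef_pos: [486.5, 88.0, 46.3]
tool_rot: [3.141, 0.001, 2.948]
force: [0.5, 0.1, -2.7]
width: 16.0
gripper_force: 59.1
```

```bash
python3 bar2.py; python3 nose.py | head -2
```

```text
{'clock': 25.5, 'qpos': [-0.249, 0.718, 0.02, 2.09, -0.039, 0.332, 1.179], 'eef_pos': [486.465, 87.993, 46.312], 'tool_rot': [3.141, 0.001, 2.948], 'force': [0.537, 0.149, -2.749], 'width': 16.016, 'gripper_force': 59.062}
bar rect [597.9  67.7] [30.  62.9] yaw -10.85 z0 36.21165467803809
rect centre along/lat -38.2 -0.9 nose along -6.9
range 399 [601.3  68.1] [50.  71.2] 81.52 z med 35.9 lat 0.1
pitch fit mm/mm [-3.76000e-02  4.07502e+01]
{'clock': 25.55, 'qpos': [-0.249, 0.718, 0.019, 2.091, -0.039, 0.332, 1.179], 'eef_pos': [485.746, 88.132, 46.281], 'tool_rot': [3.141, 0.001, 2.948], 'force': [0.071, 0.327, -2.316], 'width': 16.679, 'gripper_force': 59.068}
[ 0.03 -0.02 -0.03]
```

step_arm:
  commands: [-0.3, 0, -0.03, 0, 0, 0, 0, -0.6, 0.01, -0.05, 0, 0, 0, 0, -0.9, 0.01, -0.06, 0, 0, 0, 0, -1.2, 0.02, -0.07, 0, 0, 0, 0, -1.5, 0.02, -0.08, 0, 0, 0, 0]

```text
clock: 26.1
eef_pos: [496.4, 85.8, 46.6]
tool_rot: [-3.14, -0.007, 2.95]
force: [-7.7, 2.4, 0.2]
width: 16.4
gripper_force: 59.3
```

step_arm:
  commands: [-0.2, 0, -0.03, 0, 0, 0, 0, -0.5, 0.01, -0.05, 0, 0, 0, 0]

```text
clock: 26.3
eef_pos: [500.2, 85.0, 46.9]
tool_rot: [-3.139, -0.009, 2.95]
force: [-8.5, 1.6, 0.6]
width: 16.0
gripper_force: 59.3
```

step_arm:
  commands: [-0.2, 0, -0.05, 0, 0, 0, 0, -0.4, 0.01, -0.06, 0, 0, 0, 0, -0.6, 0.01, -0.06, 0, 0, 0, 0, -0.6, 0.01, -0.06, 0, 0, 0, 0]

```text
clock: 26.7
eef_pos: [506.9, 83.8, 47.5]
tool_rot: [-3.14, -0.008, 2.95]
force: [-6.3, 0.7, -1.1]
width: 16.6
gripper_force: 59.3
```

step_arm:
  commands: [-0.2, 0, -0.02, 0, 0, 0, 0, -0.4, 0.01, -0.02, 0, 0, 0, 0, -0.6, 0.01, -0.02, 0, 0, 0, 0, -0.6, 0.01, -0.02, 0, 0, 0, 0]

```text
clock: 27.1
eef_pos: [513.3, 82.7, 47.7]
tool_rot: [-3.14, -0.007, 2.949]
force: [-4.4, 0.8, -3.0]
width: 16.4
gripper_force: 59.2
```

```bash
python3 nose.py
```

```text
{'clock': 27.1, 'qpos': [-0.225, 0.736, 0.017, 2.013, -0.033, 0.399, 1.197], 'eef_pos': [513.275, 82.651, 47.655], 'tool_rot': [-3.14, -0.007, 2.949], 'force': [-4.438, 0.849, -3.01], 'width': 16.428, 'gripper_force': 59.184}
[ 0.24  1.05 -0.07]
along [20 22 24 26 28 30 32 34 36 38 40 42 44 46 48 50 52 54 56 58 60 62 64 66 68 70 72 74]
-8 [222 242 254 244 145  86  77  83  83  83  84  86  84  84  84  85  84  83  83  84  85  83  83  83  83  79  59  43]
-4 [255 255 255 239 175  95  75  81  82  82  83  83  83  83  84  84  84  83  82  81  76  78  85  80  72  64  64  52]
0 [253 254 255 241 179  87  74  77  80  81  81  81  80  82  82  81  81  81  80  78  71  98 136 150 151 157 156 133]
2 [251 254 255 239 172  96  72  78  80  81  81  81  81  81  81  80  81  81  80  78  82 114 181 202 204 202 211 196]
4 [251 253 255 243 164  97  71  78  81  81  81  80  80  81  81  81  80  81  80  78  81 122 182 225 237 240 245 230]
```

step_arm:
  commands: [-0.4, 0, 0.02, 0, 0, 0, 0, -0.8, 0.01, 0.04, 0, 0, 0, 0, -1.2, 0.02, 0.06, 0, 0, 0, 0, -1.6, 0.02, 0.08, 0, 0, 0, 0, -2, 0.03, 0.08, 0, 0, 0, 0, -2.4, 0.03, 0.08, 0, 0, 0, 0, -2.4, 0.03, 0.08, 0, 0, 0, 0, -2.4, 0.03, 0.08, 0, 0, 0, 0]

```text
clock: 27.95
eef_pos: [539.9, 78.1, 47.3]
tool_rot: [-3.141, -0.001, 2.949]
force: [-2.1, 0.5, -3.7]
width: 16.5
gripper_force: 58.9
```

```bash
python3 nose.py
```

```text
{'clock': 27.95, 'qpos': [-0.207, 0.755, 0.017, 1.949, -0.028, 0.438, 1.209], 'eef_pos': [539.895, 78.124, 47.321], 'tool_rot': [-3.141, -0.001, 2.949], 'force': [-2.068, 0.459, -3.719], 'width': 16.464, 'gripper_force': 58.944}
[ 0.05  0.55 -0.04]
along [20 22 24 26 28 30 32 34 36 38 40 42 44 46 48 50 52 54 56 58 60 62 64 66 68 70 72 74]
-8 [126 123 118 112 174 201 207 186 175 168 164 163 182 204 226 247 251 208 119  85  80  81  82  83  83  80  59  43]
-4 [149 134 120 138 150 160 149 157 189 209 231 252 255 255 255 255 254 200 116  77  71  77  85  79  72  63  64  53]
0 [232 234 251 248 239 234 240 255 254 254 254 253 253 253 254 255 255 217 132  65  65  97 136 152 152 158 158 133]
2 [255 255 255 254 253 255 254 254 254 253 252 252 251 251 253 255 253 217 130  74  74 112 180 202 205 201 211 195]
4 [254 254 254 254 254 254 253 253 252 251 251 250 250 251 253 254 253 234 135  79  74 120 181 225 237 239 244 230]
```

step_arm:
  commands: [-0.3, 0, 0.03, 0, 0, 0, 0, -0.6, 0.01, 0.05, 0, 0, 0, 0, -0.6, 0.01, 0.05, 0, 0, 0, 0, -0.6, 0.01, 0.05, 0, 0, 0, 0]

```text
clock: 28.4
eef_pos: [546.7, 77.2, 47.1]
tool_rot: [3.141, 0.001, 2.949]
force: [-1.2, -0.6, -5.2]
width: 16.0
gripper_force: 58.9
```

```bash
python3 nose.py
```

```text
{'clock': 28.4, 'qpos': [-0.202, 0.761, 0.017, 1.933, -0.027, 0.448, 1.212], 'eef_pos': [546.717, 77.171, 47.135], 'tool_rot': [3.141, 0.001, 2.949], 'force': [-1.175, -0.584, -5.232], 'width': 16.042, 'gripper_force': 58.885}
[ 0.04  0.5  -0.07]
along [20 22 24 26 28 30 32 34 36 38 40 42 44 46 48 50 52 54 56 58 60 62 64 66 68 70 72 74]
-8 [126 123 120 120 121 121 126 142 194 217 215 192 171 168 179 195 209 222 234 246 230 159  90  77  81  79  59  43]
-4 [148 132 120 140 156 151 128 122 144 171 172 156 172 205 231 247 255 255 255 255 240 177  83  73  68  63  66  54]
0 [232 234 251 249 241 235 241 248 237 228 234 249 255 254 254 253 252 253 254 255 251 197 154 139 147 156 157 132]
2 [255 255 255 254 253 255 255 254 251 254 255 254 253 253 253 252 252 252 254 254 241 206 188 194 200 200 211 195]
4 [254 254 254 254 254 253 253 255 254 254 254 253 252 252 251 251 250 251 254 254 243 190 191 216 234 238 244 230]
```

step_arm:
  commands: [-0.1, 0, 0.02, 0, 0, 0, 0, -0.1, 0, 0.02, 0, 0, 0, 0]

```text
clock: 28.65
eef_pos: [546.9, 77.1, 46.9]
tool_rot: [-3.141, -0.001, 2.949]
force: [-2.7, 0.8, -3.0]
width: 16.5
gripper_force: 58.9
```

step_arm:
  commands: [-0.1, 0, 0, 0, 0, 0, 0, -0.1, 0, 0, 0, 0, 0, 0]

```text
clock: 28.85
eef_pos: [548.0, 76.9, 46.9]
tool_rot: [-3.142, -0.0, 2.949]
force: [-4.1, 0.4, -4.3]
width: 16.1
gripper_force: 58.9
```

step_arm:
  commands: [-0.05, 0, 0, 0, 0, 0, 0, -0.05, 0, 0, 0, 0, 0, 0]

```text
clock: 29.05
eef_pos: [548.1, 76.9, 46.8]
tool_rot: [-3.141, -0.001, 2.949]
force: [-4.0, 1.2, -3.1]
width: 16.5
gripper_force: 58.9
```

```bash
python3 nose.py
```

```text
{'clock': 29.05, 'qpos': [-0.201, 0.763, 0.017, 1.927, -0.027, 0.453, 1.214], 'eef_pos': [548.077, 76.894, 46.822], 'tool_rot': [-3.141, -0.001, 2.949], 'force': [-3.995, 1.175, -3.087], 'width': 16.542, 'gripper_force': 58.949}
[0.18 1.12 0.05]
along [20 22 24 26 28 30 32 34 36 38 40 42 44 46 48 50 52 54 56 58 60 62 64 66 68 70 72 74]
-8 [126 123 120 122 123 123 123 114 172 206 214 191 178 171 166 160 167 188 211 233 252 231 140  91  78  77  59  44]
-4 [148 133 121 141 158 152 130 122 140 168 173 158 174 197 219 240 255 255 255 255 254 218 136  84  67  61  64  53]
0 [232 234 251 249 241 236 241 248 237 229 235 250 255 254 254 253 253 253 254 255 254 221 177 140 145 155 157 132]
2 [255 255 255 254 253 255 255 254 252 254 255 254 253 253 253 252 252 252 252 254 253 240 212 198 197 199 211 195]
4 [254 254 254 254 254 253 253 255 254 254 254 253 252 252 251 251 250 251 252 254 254 247 225 221 230 237 244 230]
```

step_arm:
  commands: [-0.1, 0, 0, 0, 0, 0, 0, -0.1, 0, 0, 0, 0, 0, 0]

```text
clock: 29.3
eef_pos: [548.1, 76.9, 46.7]
tool_rot: [-3.141, -0.003, 2.949]
force: [-6.9, 1.1, -1.8]
width: 16.6
gripper_force: 59.0
```

step_arm:
  commands: [-0.05, 0, -0.01, 0, 0, 0, 0, -0.05, 0, -0.01, 0, 0, 0, 0]

```text
clock: 29.5
eef_pos: [548.2, 76.8, 46.7]
tool_rot: [-3.141, -0.004, 2.949]
force: [-7.3, 1.4, -1.0]
width: 16.6
gripper_force: 59.0
```

```bash
python3 nose.py
```

```text
{'clock': 29.5, 'qpos': [-0.2, 0.764, 0.016, 1.924, -0.027, 0.457, 1.215], 'eef_pos': [548.186, 76.827, 46.726], 'tool_rot': [-3.141, -0.004, 2.949], 'force': [-7.267, 1.402, -0.956], 'width': 16.554, 'gripper_force': 58.985}
[ 0.25  1.47 -0.  ]
along [20 22 24 26 28 30 32 34 36 38 40 42 44 46 48 50 52 54 56 58 60 62 64 66 68 70 72 74]
-8 [125 123 121 121 123 124 123 118 150 179 203 191 180 171 167 160 167 188 211 232 252 231 138  91  79  78  59  44]
-4 [148 133 121 141 157 152 130 122 142 153 162 157 175 197 219 240 255 255 255 255 254 220 136  83  67  62  64  53]
0 [232 234 251 248 240 235 241 248 238 229 234 249 255 254 254 253 253 253 253 254 255 237 192 140 144 154 156 133]
2 [255 255 255 254 253 255 255 254 252 254 255 254 254 253 253 252 252 251 251 253 254 246 224 199 196 199 210 194]
4 [254 254 254 254 254 253 253 255 254 254 254 253 253 252 252 251 250 250 251 253 254 252 227 221 230 237 244 230]
```

step_arm:
  commands: [0, 0, -0.03, 0, 0, 0, 0, 0, 0, -0.03, 0, 0, 0, 0]

```text
clock: 29.75
eef_pos: [548.3, 76.8, 47.0]
tool_rot: [-3.141, -0.004, 2.949]
force: [-7.3, 0.5, -2.8]
width: 16.0
gripper_force: 59.0
```

step_arm:
  commands: [-0.05, 0, -0.01, 0, 0, 0, 0, -0.05, 0, -0.01, 0, 0, 0, 0]

```text
clock: 29.95
eef_pos: [548.4, 76.8, 47.1]
tool_rot: [-3.141, -0.004, 2.949]
force: [-7.6, 0.8, -1.9]
width: 16.3
gripper_force: 59.0
```

step_arm:
  commands: [-0.06, 0, -0.02, 0, 0, 0, 0, -0.06, 0, -0.02, 0, 0, 0, 0]

```text
clock: 30.15
eef_pos: [549.1, 76.6, 47.2]
tool_rot: [-3.141, -0.004, 2.949]
force: [-6.9, 1.8, -1.7]
width: 15.9
gripper_force: 59.0
```

step_arm:
  commands: [-0.05, 0, -0.02, 0, 0, 0, 0, -0.05, 0, -0.02, 0, 0, 0, 0]

```text
clock: 30.35
eef_pos: [549.6, 76.5, 47.4]
tool_rot: [-3.141, -0.004, 2.949]
force: [-7.1, 1.6, -3.2]
width: 16.7
gripper_force: 59.0
```

```bash
python3 nose.py
```

```text
{'clock': 30.35, 'qpos': [-0.199, 0.764, 0.016, 1.92, -0.027, 0.462, 1.216], 'eef_pos': [549.583, 76.524, 47.43], 'tool_rot': [-3.141, -0.004, 2.949], 'force': [-7.085, 1.586, -3.154], 'width': 16.653, 'gripper_force': 59.008}
[0.34 1.48 0.03]
along [20 22 24 26 28 30 32 34 36 38 40 42 44 46 48 50 52 54 56 58 60 62 64 66 68 70 72 74]
-8 [128 124 120 122 124 124 124 122 132 170 226 229 205 180 160 133 130 159 200 230 252 253 213 135  80  76  58  43]
-4 [135 116 113 141 145 135 119 126 144 142 140 120 149 178 207 236 255 255 255 255 255 252 224 134  78  56  64  52]
0 [223 228 251 250 237 225 237 249 239 230 230 247 255 254 254 254 254 253 253 254 255 251 214 169 147 153 154 132]
2 [255 255 255 254 254 255 255 254 252 254 255 255 254 254 253 253 252 251 251 253 253 241 200 173 181 198 209 194]
4 [254 254 254 254 254 254 254 255 254 254 254 254 254 253 252 251 250 250 251 252 253 245 207 194 217 235 244 230]
```

step_arm:
  commands: [-0.04, 0, 0, 0, 0, 0, 0, -0.04, 0, 0.02, 0, 0, 0, 0, -0.04, 0, 0.02, 0, 0, 0, 0.3, -0.04, 0, 0.02, 0, 0, 0, 0.6, -0.04, 0, 0.02, 0, 0, 0, 1, -0.04, 0, 0.02, 0, 0, 0, 1]

```text
clock: 31.0
eef_pos: [553.6, 76.0, 48.2]
tool_rot: [3.141, 0.003, 2.948]
force: [-0.2, 1.2, 0.1]
width: 68.3
gripper_force: 0.0
```

```bash
python3 nose.py
```

```text
{'clock': 31.0, 'qpos': [-0.198, 0.764, 0.017, 1.916, -0.026, 0.459, 1.216], 'eef_pos': [553.571, 76.017, 48.201], 'tool_rot': [3.141, 0.003, 2.948], 'force': [-0.193, 1.197, 0.127], 'width': 68.3, 'gripper_force': 0.0}
[0.07 0.1  0.03]
along [20 22 24 26 28 30 32 34 36 38 40 42 44 46 48 50 52 54 56 58 60 62 64 66 68 70 72 74]
-8 [126 123 120 121 122 123 123 120 138 183 231 229 205 176 145 138 159 188 210 232 252 253 214 135  80  76  58  43]
-4 [148 132 122 142 157 152 130 124 148 164 164 138 150 178 206 234 255 255 255 255 255 252 223 134  78  57  64  53]
0 [238 234 251 249 241 236 241 254 248 239 237 249 255 254 254 254 254 253 253 254 255 251 217 174 148 152 155 132]
2 [255 255 255 254 253 255 255 254 254 254 255 254 254 253 253 253 252 251 251 253 252 243 212 187 188 197 209 194]
4 [254 254 254 254 254 253 253 254 254 254 254 253 253 252 252 251 250 250 251 253 253 245 215 205 223 235 244 229]
```

The nose stays at 65.6 after letting go, so the pin holds about 2 mm of travel. I go straight up and do a final check.

step_arm:
  commands: [0, 0, 0, 0, 0, 0, 1, 0, 0, -4, 0, 0, 0, 1, 0, 0, -8, 0, 0, 0, 1, 0, 0, -12, 0, 0, 0, 1, 0, 0, -14, 0, 0, 0, 1, 0, 0, -14, 0, 0, 0, 1, 0, 0, -14, 0, 0, 0, 1]

```text
clock: 31.75
eef_pos: [552.0, 76.1, 187.6]
tool_rot: [3.141, 0.0, 2.949]
force: [-0.5, 0.2, -1.2]
width: 85.9
gripper_force: 0.0
```

```bash
python3 nose.py; python3 -c "
from h import *
d=cam('side'); im=d['image'][175:430,225:465]; cv2.imwrite('pics/s4.png',cv2.cvtColor(cv2.resize(im,None,fx=2.2,fy=2.2,interpolation=2),cv2.COLOR_RGB2BGR))"
```

```text
{'clock': 31.75, 'qpos': [-0.207, 0.549, 0.03, 1.828, -0.023, 0.764, 1.213], 'eef_pos': [551.997, 76.078, 187.622], 'tool_rot': [3.141, 0.0, 2.949], 'force': [-0.544, 0.171, -1.181], 'width': 85.883, 'gripper_force': 0.0}
[-0.02  0.04  0.  ]
along [20 22 24 26 28 30 32 34 36 38 40 42 44 46 48 50 52 54 56 58 60 62 64 66 68 70 72 74]
-8 [126 124 121 121 122 122 122 120 138 183 231 229 204 175 146 139 159 188 210 232 252 253 214 136  80  76  59  44]
-4 [148 133 121 141 157 151 129 125 148 164 164 137 150 178 207 234 255 255 255 255 255 252 223 134  78  57  63  53]
0 [238 234 251 248 240 236 241 254 248 239 237 249 255 254 254 254 254 253 253 254 255 251 218 174 148 152 155 134]
2 [255 255 255 254 253 255 255 254 254 254 255 255 254 253 253 253 252 251 251 253 252 243 214 188 188 197 209 195]
4 [254 254 254 254 254 253 253 254 254 254 254 254 253 252 252 251 250 250 251 253 253 245 216 205 224 235 244 230]
```

View pics/s4.png

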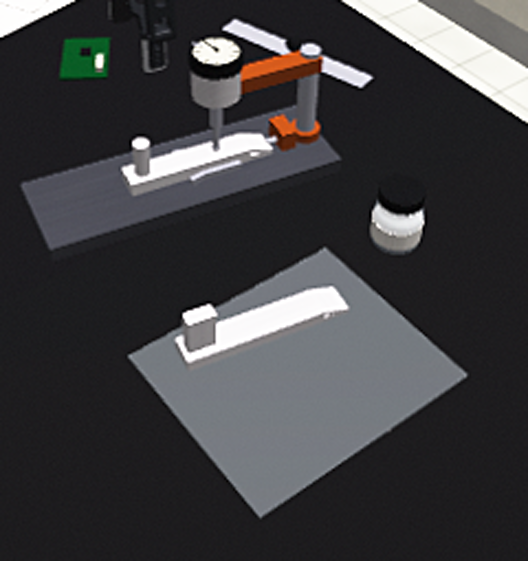

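The final view shows the part at (195,160) under the plunger with its nose against the pin at (272,143). The master lies flat on the mat at (265,325), the arm is clear, and the jar and board look undisturbed. I hand it in.

```bash
python3 -c "
from cell import ctrl
print(ctrl.finish_job())"
```

```text
the job is handed in; nothing more can be done
None
```

Job handed in, with no verdict returned: the ring was zeroed on the master with mark and needle in line by eye, the master lies flat on the mat, and the part sits released under the plunger with the pin pressed about 2 mm by camera measurement.

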